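Snap split clips onto the spindles, then pull the gauge to its mark

TASK

Refit the mixer's spindle deck: lay each split clip that is here flat on the deck in front of a free spindle, mouth toward it, then take the fork tool and push every clip with it until it snaps fully home in the spindle's groove (never touch a clip with the fingers once it is close to its spindle), and stand the tool back upright on its mat. Then, with all clips home, prove the sprung tension gauge: pull it out until its pointer is level with the near mark, hold for five seconds, ease it fully back in, and do the same at the far mark, never letting it snap shut. Do not shift or topple the bottle, the tube and the vial near by.

Things in the scene. Friction and masses are not known exactly. Their poses are not given: they have to be found in the camera images.
- deck: aluminium deck plate, fixed; origin at bench level under the middle spindle; covers x = -100..+32, y = -95..+152 mm, top at z = 20 mm. Three upright spindles at x = 0, y = -58, 0, +58 mm. Clips slide on along its +x, over the scribed lanes (x = -95..-20). +x points roughly to world -y, +y away from the robot. A tall fixed panel stands beyond its +x side
- spindle_1 (a point): axis of a spindle at the deck top (20 mm above the bench); axes as the deck's. Shaft 16 mm thick from 0 to 13 mm above the deck (the groove), then a head 28 mm across up to 20 mm and a stub 15 mm across up to 33 mm
- spindle_2 (a point): as spindle_1. A clip slid flat along the deck's +x meets the shaft with its nubs when its origin is about 16 mm short of the axis; 5 to 10 N pushes it past, then it jumps home, origin within 2 mm of the axis
- spindle_3 (a point): as spindle_1
- clip_1: split retaining clip, dark steel, 64 x 48 x 36 mm, 0.13 kg, lies flat. Origin: underside, centre of its seat (= spindle axis when home); +x to the open mouth, z up. Back bar x = -26..-10, y = +-24 mm, 10 mm high: its rear shoulders (x = -26) take the fork tips. Upright grip tail x = -50..-26, y = +-5, z = 0..36 mm: pinch it across y. One of the three may be absent
- clip_2: same as clip_1. On all: two bright sprung jaws reach forward from the back bar to x = +14, y = +-20 mm, each with a round nub (radius 5 mm, at x = 8, y = +-10.5 mm), leaving a mouth 11 mm wide
- clip_3: same as clip_1
- fork_tool: fork tool, 80 x 44 x 77 mm, 0.16 kg, stands upright on its flat steel plate. Origin: underside, below the handle axis; +x along the tines, z up. Plate 8 mm thick, x = -22..+58; tines 13 mm wide at y = +-(9..22), x = 24..58 mm; the 18 mm slot between them straddles a clip's tail while the tine ends push its shoulders. Black handle bar x = +-12, y = +-7 (pinch across y), z up to 77 mm
- fork_tips (a point): middle of the line between the two tine ends, 58 mm ahead of the handle axis, 4 mm above the plate's underside
- mat: black rubber mat of the fork tool, fixed, 100 x 64 x 3 mm; origin under its centre; its long side is x
- gauge (a joint): how far the gauge's slide is pulled out, m: 0 is fully in, 0.055 the stop. Pulls out along the deck's -x; the spring draws it back with about 2.4 N at 0 and 120 N/m more
- gauge_grip (a point): in the gauge's upright black pull tab, 36 mm above the deck and 12 mm below the tab's top; the tab is 24 mm along deck x, 12 mm thick along deck y (pinch it across deck y), 42 mm high; it moves with the slide; 25 mm of free room between it and the housing
- gauge_pointer (a point): tip of the steel pointer on the slide, on top of the grey gauge housing at the far end of the deck; moves with the slide
- mark_near: steel rider with an upright black line clamped on the gauge housing: the first, shorter length, 14 to 20 mm from the pointer at rest. Origin on the housing top in line with its black line; axes as the deck's. The pointer is level with it when both have the same x in the rider's frame
- mark_far: a like rider for the second, longer length, 36 to 46 mm from the pointer at rest
- flask: white plastic bottle, 124 mm high, bystander; origin under its centre
- tube: white plastic tube bottle, 33 mm thick, 94 mm high, bystander; origin under its centre
- amber_vial: small amber vial, 75 mm high, bystander; origin under its centre

How it is judged:
On the way, in this order (a step that is already met when the one before it is completed fails the run):
1. every clip that is present is snapped home on a spindle (((horizontal distance between clip_1 and spindle_1 below 0.0035 m and z of clip_1 in the frame of spindle_1 between -0.004 and 0.006 m) or (horizontal distance between clip_1 and spindle_2 below 0.0035 m and z of clip_1 in the frame of spindle_2 between -0.004 and 0.006 m) or (horizontal distance between clip_1 and spindle_3 below 0.0035 m and z of clip_1 in the frame of spindle_3 between -0.004 and 0.006 m)) and ((horizontal distance between clip_2 and spindle_1 below 0.0035 m and z of clip_2 in the frame of spindle_1 between -0.004 and 0.006 m) or (horizontal distance between clip_2 and spindle_2 below 0.0035 m and z of clip_2 in the frame of spindle_2 between -0.004 and 0.006 m) or (horizontal distance between clip_2 and spindle_3 below 0.0035 m and z of clip_2 in the frame of spindle_3 between -0.004 and 0.006 m)) and ((horizontal distance between clip_3 and spindle_1 below 0.0035 m and z of clip_3 in the frame of spindle_1 between -0.004 and 0.006 m) or (horizontal distance between clip_3 and spindle_2 below 0.0035 m and z of clip_3 in the frame of spindle_2 between -0.004 and 0.006 m) or (horizontal distance between clip_3 and spindle_3 below 0.0035 m and z of clip_3 in the frame of spindle_3 between -0.004 and 0.006 m))), for 0.2 s.
2. the gauge pointer is held level with the near mark (within 4 mm) for at least 4 s (x of gauge_pointer in the frame of mark_near between -0.004 and 0.004 m), for 4 s.
3. the gauge is eased back in (under 4 mm out) (value of joint gauge below 0.004 m), for 0.1 s.
4. the gauge pointer is held level with the far mark (within 4 mm) for at least 4 s (x of gauge_pointer in the frame of mark_far between -0.004 and 0.004 m), for 4 s.
At the end, for the whole second after the job is handed in: every clip present sits home on a spindle (its seat centre within 3.5 mm of the spindle axis, lying flat in the groove), the gauge is back in (under 4 mm out), and the fork tool stands upright and at rest on its mat (its handle axis within 35 mm of the mat's centre) (all of step 1 and value of joint gauge below 0.004 m and horizontal distance between fork_tool and mat below 0.035 m and height (world z) of fork_tool below 0.008 m and angle between fork_tool's own z axis and vertical below 0.1 rad and linear speed of fork_tool below 0.02 m/s); the robot touches nothing.
It fails at once if a clip near its spindle (seat centre within 24 mm of it) is touched by the fingers with more than 1.5 N ((contact force between the fingers and clip_1 above 1.5 N and distance between clip_1 and spindle_1 below 0.024 m) or (contact force between the fingers and clip_1 above 1.5 N and distance between clip_1 and spindle_2 below 0.024 m) or (contact force between the fingers and clip_1 above 1.5 N and distance between clip_1 and spindle_3 below 0.024 m) or (contact force between the fingers and clip_2 above 1.5 N and distance between clip_2 and spindle_1 below 0.024 m) or (contact force between the fingers and clip_2 above 1.5 N and distance between clip_2 and spindle_2 below 0.024 m) or (contact force between the fingers and clip_2 above 1.5 N and distance between clip_2 and spindle_3 below 0.024 m) or (contact force between the fingers and clip_3 above 1.5 N and distance between clip_3 and spindle_1 below 0.024 m) or (contact force between the fingers and clip_3 above 1.5 N and distance between clip_3 and spindle_2 below 0.024 m) or (contact force between the fingers and clip_3 above 1.5 N and distance between clip_3 and spindle_3 below 0.024 m)).
It fails at once if the gauge snaps back in (faster than 0.35 m/s) (velocity of joint gauge below -0.35 m/s).
It fails at once if the bottle, the tube or the vial near the work is shifted by more than 30 mm or toppled (distance of any of flask, tube, amber_vial from where it was at the start of the episode above 0.03 m or angle between any of flask, tube, amber_vial's own z axis and vertical above 0.5 rad).
Of clip_1, clip_2, clip_3 only 2 to 3 are there at a start; the rules pass over those that are not, and their reading is None.
At some moment in a run one of clip_1, clip_2, clip_3, fork_tool may be knocked a few centimetres aside while the robot is not near it.
It also fails if it takes over 200 s, if anything falls off the work surface, if the arm or the gripper's body presses on something with over 40 N, if the wrist force passes 120 N, or if a joint passes its speed limit or range.

ROBOT

A 6-joint arm with a two-finger parallel gripper is mounted at the origin on a cart in front of the work surface, level with it; the furniture and walls round the work are solid. World frame = base frame: x ahead of the robot, y to its left, z up, the work surface at z = 0. Lengths are in m, angles in rad, forces in N, time in s.
With the tool pointing down it reaches from about 0.425 to 0.925 m from the base axis. Payload 12.5 kg.
Tool frame: the origin (TCP) lies at the very end of the fingers, on their centre line; the grasp point (between the pads) lies 19 mm behind it (env.grip_point_offset is the distance from the TCP to the grasp point, in m); x points along the fingers, z is the direction in which the jaws open and shut, and the axes are right-handed (so a half turn about x gives the same grasp; the last joint's range is limited). The gripper opens to 85 mm and grips with 20 to 120 N. Pads are 22 mm wide; open, the fingers measure 114 mm over their backs; the gripper's body (76 mm by 85 mm) begins 54 mm behind the grasp point. The pads swing forward as they close: fully open they stand 13 mm farther back than shut.
Start: joints at [-1.445, 0.491, 1.559, -0, 1.092, -0.106], TCP at [0.144, -0.608, 0.231] pointing down, gripper open.
Joint ranges: [-3.1, 3.1], [-0.84, 2.19], [0.05, 2.79], [-1.13, 4.28], [0.06, 2.93], [-2.69, 2.69]. Speed limits (rad/s): [2.22, 2.22, 2.79, 3.14, 3.14, 3.14].

INTERFACE

Orientations are given as a rotation vector (axis times angle).
In Python, from workcell import env gives the robot as it stands.
- The arm moves only by the tool move_arm, never from a script. Its argument "deltas" is one flat list of numbers, 7 for each row, row after row: the shift along the tool's x, y, z in m, then the turn, a rotation vector about the tool's x, y, z in degrees, then the finger opening in m, from 0 to 0.0854. A call has 1 to 10 rows; each row shifts and turns the commanded pose from where the row before left it, along the tool's axes as they then stand; what a row does not reach is not made up. A row lasts 1/12 s, in which the tool goes at most 41.7 mm and 7.16 degrees, less where a joint would pass 70% of its speed; a pose out of reach is approached as far as the arm can. A call is refused whole if a number of a shift passes 0.0417 or a number of a turn 7.16, either way. A call with a gripper value outside its range is refused whole. The fingers move at their own pace and stop on an object; "grip_force" is the grip in N (left out, the last holds). Time passes only in rows, so rows that do not move let the fingers close. It gives the time, the measured TCP pose, the force and the opening at its end, in the units of the state.
- env.observe(): the state, without advancing time (a new reading comes with each control period).
- env.read_camera(name): name is "side" or "top"; returns the picture (420x560x3 uint8, red, green, blue); there is no depth.
- env.camera_model(name): a dict with "intrinsics" (3x3 intrinsics, pixels), "cam_to_world" (4x4, takes a point from camera to world coordinates). Camera axes: x right, y down, z forward; pixel columns grow to the right and rows downward; lengths in m; the calibration is good to about 2 mm. A picture is of the moment at which its call begins. camera_model takes no time and is no camera call.
- env.sign_off(): hands the job in, once; it reports no verdict.
The state is a dict: "clock": time; "joints": joint angles; "joint_vel": joint speeds; "joint_torque": joint torques, N m; "eef_pos": TCP position; "ee_rot": TCP orientation; "force": force on the tool from outside, world axes, zero at the start; "moment": the same for the moment, N m; "grip_width": finger opening in m.
Only numpy, scipy, OpenCV 4.12 (cv2) and the standard library are available. Lean on these libraries where they do the work, as an engineer would, in place of code of your own. Each camera call takes 0.05 s, during which the arm holds its last target.

## Working session

There is one attempt and no reset: what is moved stays moved. The work goes in short steps, Python scripts to look and compute and a tool call to move; the robot and the scene stay as the last step left them, time stands still between calls to the robot, and variables do not carry over. Pictures are saved under pics/ and viewed, and the job is handed in when it is done.

Besides the shell and the picture viewer there is one more tool, called after "Request:" as name(argument=value, ...) on one line, values as JSON. move_arm: Moves the arm, as the interface text tells. Its arguments: {"type":"object","properties":{"deltas":{"type":"array","items":{"type":"number"}},"grip_force":{"type":"number"}},"required":["deltas"]}

```bash
ls; mkdir -p pics; python3 - <<'E'
from workcell import env
import cv2
o=env.observe();print(o)
for n in("side","top"):
    im=env.read_camera(n);cv2.imwrite(f"pics/{n}0.png",im[:,:,::-1])
    m=env.camera_model(n);print(n,m)
print(env.grip_point_offset)
E
```

```text
pics
{'clock': 0.0, 'joints': array([-1.44459012e+00,  4.91547563e-01,  1.55946805e+00, -3.26744824e-07,
        1.09169756e+00, -1.05601852e-01]), 'joint_vel': array([-0.00040444, -0.00120135, -0.00121563, -0.00150664,  0.0001435 ,
        0.00135609]), 'joint_torque': array([ 4.02677651e-04, -6.18446445e+01, -2.61593091e+01, -1.87621986e-04,
        3.92015718e-03, -3.65936955e-05]), 'eef_pos': array([ 0.14357726, -0.60804423,  0.23072879]), 'ee_rot': array([ 1.03753006,  1.31079593, -1.0362203 ]), 'force': array([-0.35541545, -0.75895618,  0.89311531]), 'moment': array([ 0.02904897,  0.01657189, -0.02844211]), 'grip_width': 0.08550638961299831}
side {'intrinsics': array([[475.74946254,   0.        , 285.17734763],
       [  0.        , 475.74946254, 208.07661478],
       [  0.        ,   0.        ,   1.        ]]), 'cam_to_world': array([[-0.89959999, -0.19096724,  0.39274849,  0.22371513],
       [-0.43663449,  0.41055797, -0.80049515,  0.82412531],
       [-0.00837768, -0.89161296, -0.45272082,  0.45529457],
       [ 0.        ,  0.        ,  0.        ,  1.        ]])}
top {'intrinsics': array([[429.20438389,   0.        , 277.65363548],
       [  0.        , 429.20438389, 203.2723258 ],
       [  0.        ,   0.        ,   1.        ]]), 'cam_to_world': array([[-0.01903538, -0.99229617,  0.12241721,  0.46284685],
       [-0.99942   ,  0.02234254,  0.02569965,  0.11029269],
       [-0.02823678, -0.121857  , -0.99214593,  0.90678554],
       [ 0.        ,  0.        ,  0.        ,  1.        ]])}
0.0187
```

View pics/side0.png

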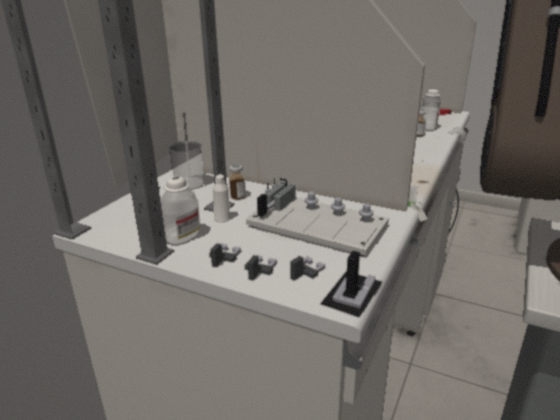

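View pics/top0.png

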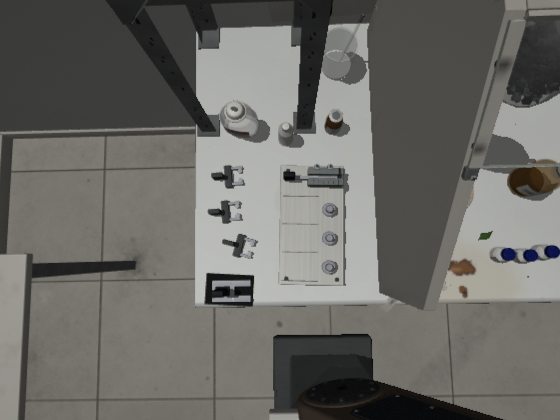

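```bash
cat > h.py <<'E'
import numpy as np, cv2
from workcell import env
from scipy.spatial.transform import Rotation as R
def pix2plane(cam,uv,z):
    m=env.camera_model(cam);K=m["intrinsics"];T=m["cam_to_world"]
    uv=np.atleast_2d(uv).astype(float)
    d=np.c_[(uv[:,0]-K[0,2])/K[0,0],(uv[:,1]-K[1,2])/K[1,1],np.ones(len(uv))]@T[:3,:3].T
    s=(z-T[2,3])/d[:,2]
    return T[:3,3]+d*s[:,None]
def proj(cam,P):
    m=env.camera_model(cam);K=m["intrinsics"];T=m["cam_to_world"]
    p=(np.atleast_2d(P)-T[:3,3])@T[:3,:3]
    q=p@K.T
    return q[:,:2]/q[:,2:]
def crop(im,x0,y0,x1,y1,s,name):
    cv2.imwrite(name,cv2.resize(im[y0:y1,x0:x1,::-1],None,fx=s,fy=s,interpolation=cv2.INTER_CUBIC))
def pose():
    o=env.observe();return o["eef_pos"],R.from_rotvec(o["ee_rot"]),o
E
python3 - <<'E'
from h import *
t=cv2.imread("pics/top0.png")[:,:,::-1]
crop(t,195,150,355,310,5-1,"pics/top0c.png")
crop(t,195,150,275,250,6,"pics/top0clips.png")
crop(t,270,150,360,240,6,"pics/top0g.png")
s=cv2.imread("pics/side0.png")[:,:,::-1]
crop(s,200,170,400,310,4,"pics/side0c.png")
p,r,o=pose();print(r.as_matrix())
E
```

```text
[[-1.08174571e-04  9.73248982e-01  2.29752925e-01]
 [ 9.53567375e-04  2.29752922e-01 -9.73248522e-01]
 [-9.99999540e-01  1.13804152e-04 -9.52911901e-04]]
```

View pics/top0c.png

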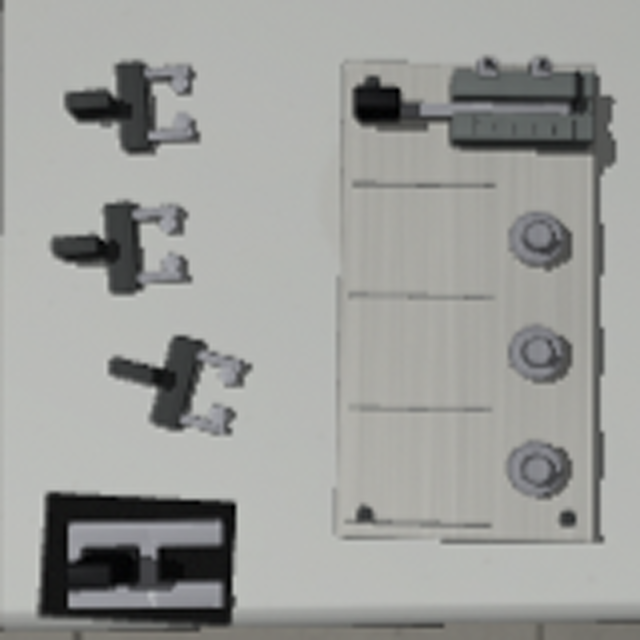

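View pics/top0clips.png

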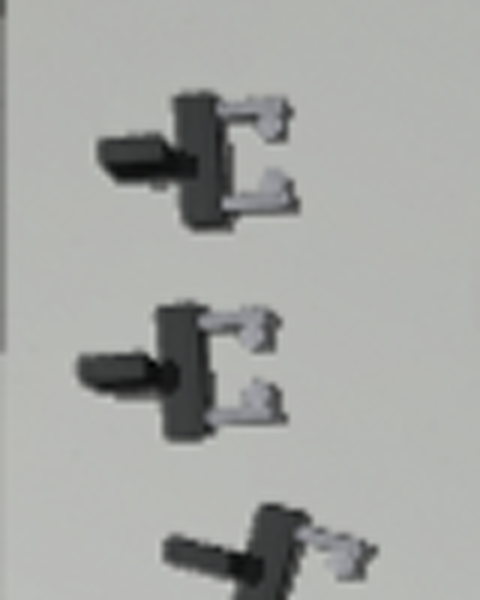

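View pics/top0g.png

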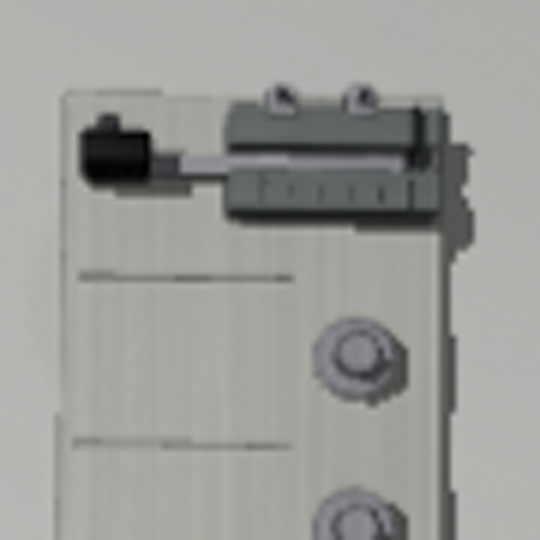

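View pics/side0c.png

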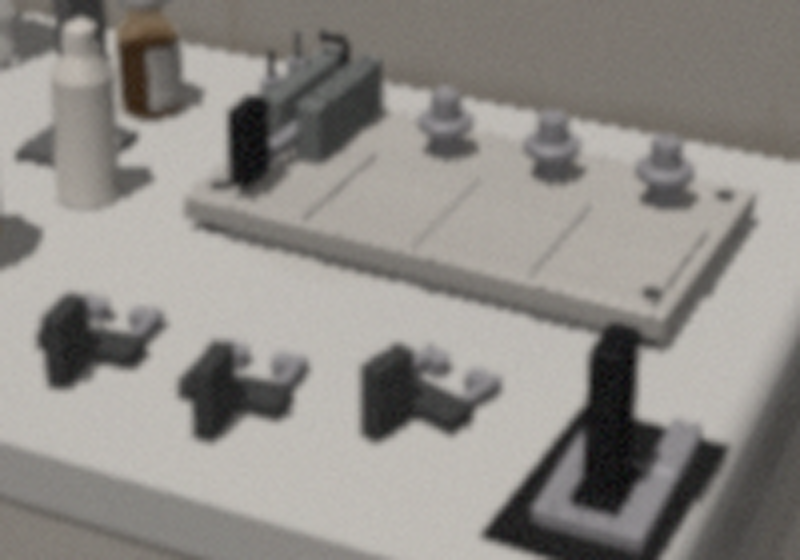

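```bash
python3 - <<'E'
from h import *
np.set_printoptions(precision=4,suppress=True)
c=lambda x,y:(195+(x-1.5)/4,150+(y-1.5)/4)
print("stubs z53",pix2plane("top",[c(541,236),c(541,352),c(538,467)],.053))
print("deck corners z20",pix2plane("top",[c(343,62),c(335,535),c(602,540),c(596,66)],.020))
print("mat corners z3",pix2plane("top",[c(48,493),c(236,503),c(230,622),c(40,614)],.003))
print("fork plate z8",pix2plane("top",[c(68,520),c(222,520),c(224,608),c(68,606)],.008))
print("tab top z68",pix2plane("top",[c(354,84),c(400,86),c(400,118),c(358,124)],.068))
g=lambda x,y:(270+(x-2.5)/6,150+(y-2.5)/6)
print("riders, pointer z~.065",pix2plane("top",[g(281,95),g(362,95),g(419,130)],.065))
print("post bases",pix2plane("top",[(305,130),(207,132),(297,40)],.0))
print("panel bottom",pix2plane("top",[(378,295),(368,30)],.0))
print("bystanders",pix2plane("top",[(247,125),(286,143),(334,130)],.0))
E
```

```text
stubs z53 [[0.5551 0.0284 0.053 ]
 [0.4974 0.0304 0.053 ]
 [0.4411 0.0337 0.053 ]]
deck corners z20 [[ 0.653   0.126   0.02  ]
 [ 0.408   0.1349  0.02  ]
 [ 0.4031 -0.0003  0.02  ]
 [ 0.6476 -0.0065  0.02  ]]
mat corners z3 [[0.4311 0.285  0.003 ]
 [0.4242 0.1866 0.003 ]
 [0.3636 0.1905 0.003 ]
 [0.3692 0.2891 0.003 ]]
fork plate z8 [[0.4173 0.2736 0.008 ]
 [0.4159 0.1936 0.008 ]
 [0.3713 0.193  0.008 ]
 [0.3736 0.2736 0.008 ]]
tab top z68 [[0.6315 0.1199 0.068 ]
 [0.6299 0.0971 0.068 ]
 [0.6138 0.0975 0.068 ]
 [0.6113 0.1183 0.068 ]]
riders, pointer z~.065 [[0.641  0.0534 0.065 ]
 [0.6403 0.0266 0.065 ]
 [0.628  0.0081 0.065 ]]
post bases [[0.7336 0.0714 0.    ]
 [0.735  0.2851 0.    ]
 [0.9407 0.0836 0.    ]]
panel bottom [[ 0.3796 -0.0695  0.    ]
 [ 0.9588 -0.0748  0.    ]]
bystanders [[0.7483 0.1974 0.    ]
 [0.7058 0.1132 0.    ]
 [0.7319 0.0086 0.    ]]
```

```bash
python3 - <<'E'
from h import *
t=cv2.imread("pics/top0.png")[:,:,::-1]
a=[]
for (x0,y0) in((205,155),(203,192),(218,228)):
    a.append(cv2.resize(t[y0:y0+40,x0:x0+44],None,fx=9,fy=9,interpolation=cv2.INTER_CUBIC))
A=np.hstack(a[:2]);B=np.hstack([a[2],np.zeros_like(a[2])])
v=np.vstack([A,B]);cv2.imwrite("pics/clips9.png",cv2.resize(np.clip(v.astype(int)*1.3,0,255).astype(np.uint8),None,fx=.8,fy=.8)[:,:,::-1])
E
```

```text
(no output)
```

View pics/clips9.png

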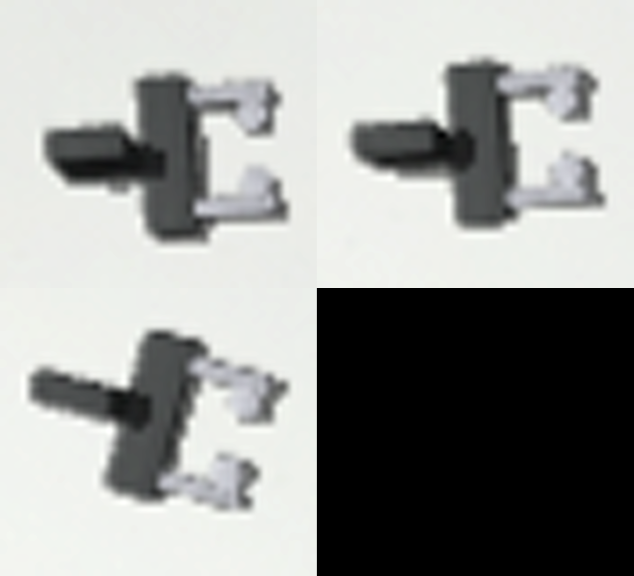

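```bash
python3 - <<'E'
from h import *
np.set_printoptions(precision=4,suppress=True)
D={"A":((205,155),[(137,80),(185,80),(197,235),(150,235)],[(47,143),(122,140)]),
"B":((203,192),[(132,66),(188,66),(200,222),(141,222)],[(37,135),(115,132)]),
"C":((218,228),[(147,44),(202,62),(162,207),(108,195)],[(33,97),(115,112)])}
for k,(o,b,tl) in D.items():
    f=lambda q:np.array(o)+(np.array(q)-3.6)/7.2
    P=pix2plane("top",f(b),.010); Q=pix2plane("top",f(tl),.036)
    ux=(P[1]+P[2]-P[0]-P[3])/2; uy=(P[0]+P[1]-P[2]-P[3])/2
    c=P.mean(0);tc=Q.mean(0)
    d=c-tc; d2=Q[1]-Q[0]
    print(k,"bar c",c[:2],"w",np.linalg.norm(ux),np.linalg.norm(uy),"tail c",tc[:2],"len",np.linalg.norm(d2),"d",np.linalg.norm(d[:2]),"yaws",np.degrees([np.arctan2(-uy[0],uy[1])+np.pi if False else np.arctan2(-uy[0],uy[1]),np.arctan2(d[1],d[0]),np.arctan2(d2[1],d2[0])]))
E
```

```text
A bar c [0.6337 0.2388] w 0.014101553127494282 0.04677227577451587 tail c [0.6339 0.2589] len 0.02166410492285097 d 0.020130404650224535 yaws [-85.726  -90.6526 -89.0834]
B bar c [0.5586 0.2439] w 0.016900938990926276 0.046080642084056087 tail c [0.5593 0.2655] len 0.022307607884775288 d 0.02162155824822202 yaws [-86.3987 -91.9064 -89.0577]
C bar c [0.4874 0.2159] w 0.01646922884659413 0.044085726773325756 tail c [0.4934 0.2356] len 0.02363655128681307 d 0.020618748306172923 yaws [-105.5508 -106.9073 -101.409 ]
```

```bash
python3 - <<'E'
from h import *
np.set_printoptions(precision=3,suppress=True)
for h in np.arange(.2,.6,.05): print(round(h,2),pix2plane("top",[(435,306),(505,2),(420,308)],h)[:,:2].ravel(),proj("side",[(0.38,-.07,h),(.96,-.07,h)]).ravel())
print(proj("side",[(0.38,-.07,0),(.96,-.07,0)]))
E
```

```text
0.2 [ 0.379 -0.119  0.893 -0.272  0.376 -0.096] [419.45  117.845 170.616  89.161]
0.25 [ 0.385 -0.103  0.862 -0.245  0.383 -0.081] [422.714  91.121 168.072  67.39 ]
0.3 [ 0.391 -0.087  0.832 -0.218  0.389 -0.066] [426.153  62.969 165.422  44.703]
0.35 [ 0.397 -0.071  0.801 -0.191  0.395 -0.052] [429.781  33.272 162.657  21.04 ]
0.4 [ 0.403 -0.054  0.771 -0.164  0.401 -0.037] [433.613   1.899 159.771  -3.663]
0.45 [ 0.409 -0.038  0.741 -0.137  0.407 -0.023] [437.667 -31.296 156.755 -29.476]
0.5 [ 0.415 -0.022  0.71  -0.11   0.413 -0.008] [441.965 -66.477 153.6   -56.476]
0.55 [ 0.421 -0.006  0.68  -0.083  0.419  0.006] [ 446.527 -103.827  150.297  -84.747]
[[407.896 212.437]
 [179.84  168.105]]
```

Request:
move_arm(deltas=[-0.023, 0, -0.018, 0, 0, 0, 0.04, -0.023, 0, -0.018, 0, 0, 0, 0.04, -0.023, 0, -0.018, 0, 0, 0, 0.04, -0.023, 0, -0.018, 0, 0, 0, 0.04, -0.023, 0, -0.018, 0, 0, 0, 0.04, -0.023, 0, -0.018, 0, 0, 0, 0.04, -0.023, 0, -0.018, 0, 0, 0, 0.04, -0.023, 0, -0.018, 0, 0, 0, 0.04, -0.023, 0, -0.018, 0, 0, 0, 0.04, -0.023, 0, -0.018, 0, 0, 0, 0.04], grip_force=40)

```text
clock: 0.93
eef_pos: [0.1021, -0.4319, 0.4622]
ee_rot: [1.037, 1.31, -1.037]
force: [0.2, -0.3, 0.2]
grip_width: 0.0396
```

Request:
move_arm(deltas=[0, 0.0386, -0.0017, -5, 0, 0, 0.04, 0, 0.0386, -0.0017, -5, 0, 0, 0.04, 0, 0.0386, -0.0017, -5, 0, 0, 0.04, 0, 0.0386, -0.0017, -5, 0, 0, 0.04, 0, 0.0386, -0.0017, -5, 0, 0, 0.04, 0, 0.0386, -0.0017, -5, 0, 0, 0.04, 0, 0.0386, -0.0017, -5, 0, 0, 0.04, 0, 0.0386, -0.0017, -5, 0, 0, 0.04, 0, 0.0386, -0.0017, -5, 0, 0, 0.04, 0, 0.0386, -0.0017, -5, 0, 0, 0.04])

```text
clock: 1.77
eef_pos: [0.397, -0.1994, 0.4609]
ee_rot: [0.362, 1.541, -0.362]
force: [-0.1, -0.6, -0.5]
grip_width: 0.04
```

Request:
move_arm(deltas=[0, 0.0386, -0.0017, -5, 0, 0, 0.04, 0, 0.0386, -0.0017, -5, 0, 0, 0.04, 0, 0.0386, -0.0017, -5, 0, 0, 0.04, 0, 0.0386, -0.0017, -5, 0, 0, 0.04, 0, 0.0386, -0.0017, -5, 0, 0, 0.04, 0, 0.0386, -0.0017, -5, 0, 0, 0.04, 0, 0.0386, -0.0017, -5, 0, 0, 0.04, 0, 0.0386, -0.0017, -5, 0, 0, 0.04, 0, 0.0386, -0.0017, -5, 0, 0, 0.04, 0, 0.0386, -0.0017, -5, 0, 0, 0.04])

```text
clock: 2.6
eef_pos: [0.4065, 0.1749, 0.4609]
ee_rot: [-0.322, 1.547, 0.322]
force: [-0.1, 0.4, -0.5]
grip_width: 0.0404
```

```bash
cat >> h.py <<'E'
def goto(x,y,z,yaw,n=None):
    """print delta from current pose in tool axes; yaw=tool z heading deg, tool x down"""
    p,r,o=pose()
    a=np.radians(yaw);tz=np.array([np.cos(a),np.sin(a),0]);tx=np.array([0,0,-1.]);ty=np.cross(tz,tx)
    Rt=R.from_matrix(np.c_[tx,ty,tz])
    w=(r.inv()*Rt).as_rotvec(degrees=True)
    # moves expressed in current tool axes and in target axes
    d=np.array([x,y,z])-p
    np.set_printoptions(precision=4,suppress=True)
    print("pos",p,"F",o["force"],"w",round(float(o["grip_width"]),4),"clk",round(float(o["clock"]),1))
    print("shift cur axes",r.inv().apply(d),"shift tgt axes",Rt.inv().apply(d),"turn",w)
EX=np.array([np.cos(np.radians(-92.2)),np.sin(np.radians(-92.2))]);EY=np.array([-EX[1],EX[0]]);O=np.array([.498,.0307])
def deck(x,y): return O+EX*x+EY*y
def todeck(P): d=np.asarray(P)[...,:2]-O; return np.stack([d@EX,d@EY],-1)
E
python3 -c "
from h import *
goto(.4935,.2355,.09,-15)
for y in(-.058,0,.058): print(deck(-.083,y), deck(-.13,y))"
```

```text
pos [0.4065 0.1749 0.4609] F [-0.1367  0.4058 -0.522 ] w 0.0404 clk 2.6
shift cur axes [0.3708 0.0208 0.1042] shift tgt axes [0.3709 0.081  0.0684] turn [38.528  -0.038   0.0091]
[0.4432 0.1159] [0.445  0.1628]
[0.5012 0.1136] [0.503  0.1606]
[0.5591 0.1114] [0.5609 0.1584]
```

Request:
move_arm(deltas=[0.035, 0, 0, 6.42, 0, 0, 0.04, 0.035, 0, 0, 6.42, 0, 0, 0.04, 0.035, 0, 0, 6.42, 0, 0, 0.04, 0.035, 0, 0, 6.42, 0, 0, 0.04, 0.035, 0, 0, 6.42, 0, 0, 0.04, 0.035, 0, 0, 6.42, 0, 0, 0.04, 0.03, 0.0203, 0.0171, 0, 0, 0, 0.035, 0.03, 0.0203, 0.0171, 0, 0, 0, 0.035, 0.03, 0.0203, 0.0171, 0, 0, 0, 0.035, 0.03, 0.0203, 0.0171, 0, 0, 0, 0.035])

```text
clock: 3.43
eef_pos: [0.4952, 0.2341, 0.1295]
ee_rot: [0.209, 1.561, -0.209]
force: [0.8, -0.7, 1.7]
grip_width: 0.0348
```

```bash
python3 -c "
from h import *
goto(.4935,.2355,.008,-15)
for n in('top','side'): 
  t=env.read_camera(n); crop(t,*((195,150,355,310,4) if n=='top' else (200,150,400,300,4)),'pics/%s1.png'%n)"
```

```text
pos [0.4952 0.2341 0.1295] F [ 0.8474 -0.6687  1.6525] w 0.0348 clk 3.4
shift cur axes [ 0.1215  0.0009 -0.002 ] shift tgt axes [ 0.1215  0.0009 -0.002 ] turn [-0.2482 -0.0085  0.0106]
```

View pics/side1.png

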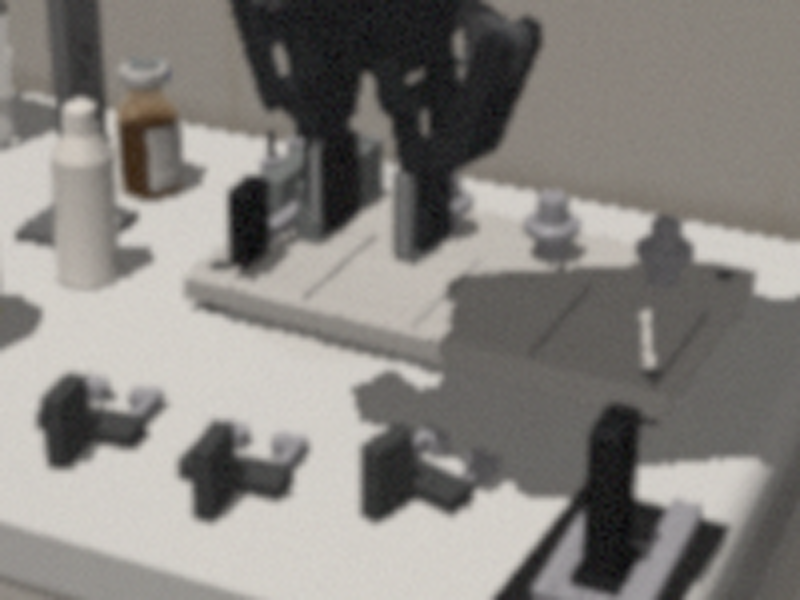

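View pics/top1.png

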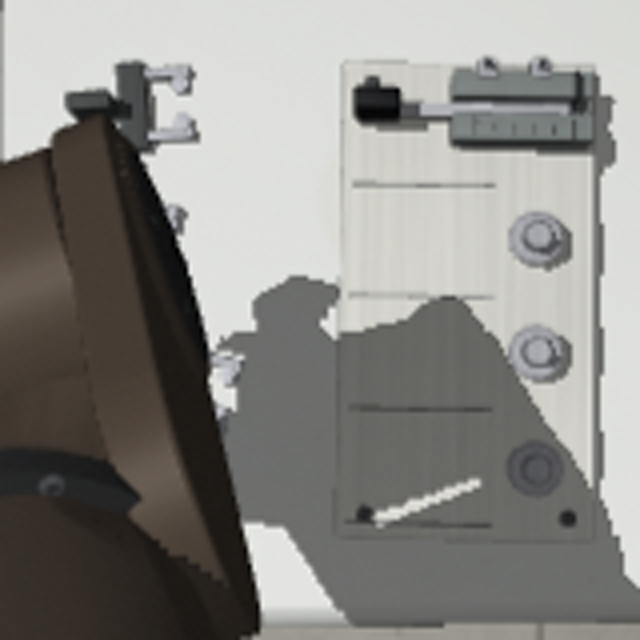

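Request:
move_arm(deltas=[0.0304, 0.0002, -0.0005, 0, 0, 0, 0.035, 0.0304, 0.0002, -0.0005, 0, 0, 0, 0.035, 0.0304, 0.0002, -0.0005, 0, 0, 0, 0.035, 0.0303, 0.0002, -0.0005, 0, 0, 0, 0.035, 0, 0, 0, 0, 0, 0, 0.0, 0, 0, 0, 0, 0, 0, 0.0, 0, 0, 0, 0, 0, 0, 0.0, 0, 0, 0, 0, 0, 0, 0.0], grip_force=40)

```text
clock: 4.2
eef_pos: [0.4935, 0.2349, 0.0118]
ee_rot: [0.21, 1.558, -0.208]
force: [-1.1, 0.6, -1.0]
grip_width: 0.0095
```

```bash
python3 -c "
from h import *
goto(.4432,.1159,.07,-2.2)
t=env.read_camera('side'); crop(t,200,150,400,300,4,'pics/side2.png')"
```

```text
pos [0.4935 0.2349 0.0118] F [-1.1192  0.5542 -1.0053] w 0.0095 clk 4.2
shift cur axes [-0.0584 -0.128  -0.0171] shift tgt axes [-0.0582 -0.1209 -0.0457] turn [-13.0424   0.1443  -0.0674]
```

View pics/side2.png

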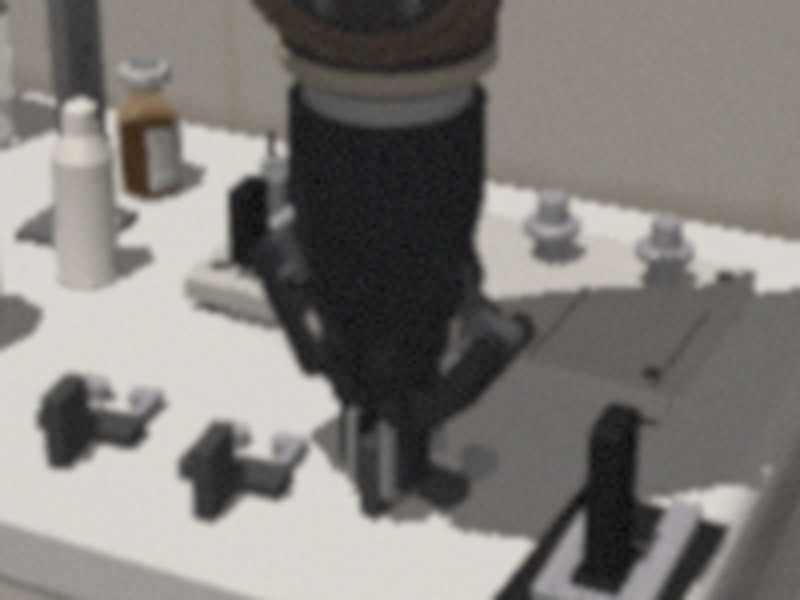

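Request:
move_arm(deltas=[-0.03, 0, 0, 0, 0, 0, 0, -0.03, 0, 0, 0, 0, 0, 0, 0, 0, 0, -6.5, 0, 0, 0, 0, 0, 0, -6.5, 0, 0, 0, 0, -0.0302, -0.0114, 0, 0, 0, 0, 0, -0.0302, -0.0114, 0, 0, 0, 0, 0, -0.0302, -0.0114, 0, 0, 0, 0, 0, -0.0302, -0.0114, 0, 0, 0, 0, 0, 0, 0, 0, 0, 0, 0])

```text
clock: 5.0
eef_pos: [0.4402, 0.1126, 0.071]
ee_rot: [0.032, 1.571, -0.033]
force: [0.4, 1.3, -1.3]
grip_width: 0.0094
```

```bash
python3 -c "
from h import *
goto(.4432,.1159,.0325,-2.2)
t=env.read_camera('side'); crop(t,200,150,400,300,4,'pics/side3.png')
t=env.read_camera('top'); crop(t,195,150,355,310,4,'pics/top3.png')
"
```

```text
pos [0.4402 0.1126 0.071 ] F [ 0.3819  1.3206 -1.3064] w 0.0094 clk 5.0
shift cur axes [0.0385 0.0034 0.0029] shift tgt axes [0.0385 0.0034 0.0029] turn [-0.1697 -0.0432  0.0256]
```

View pics/side3.png

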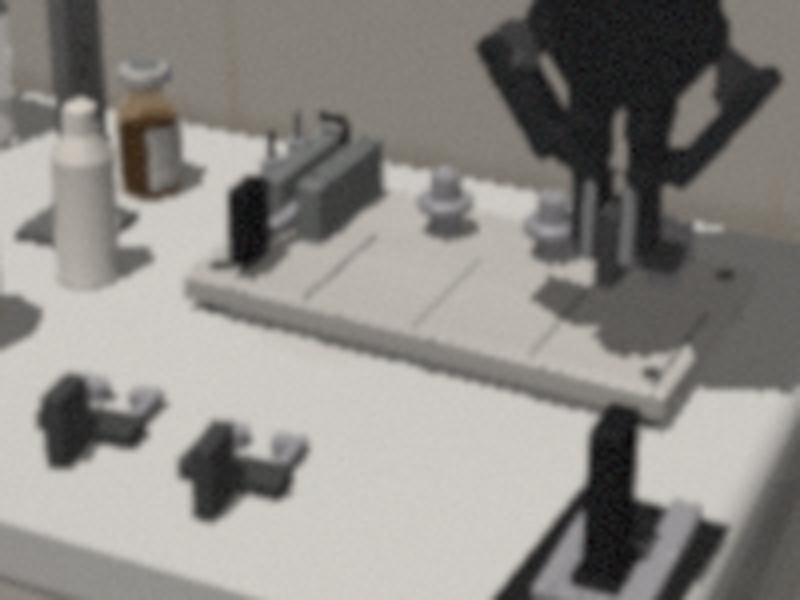

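View pics/top3.png

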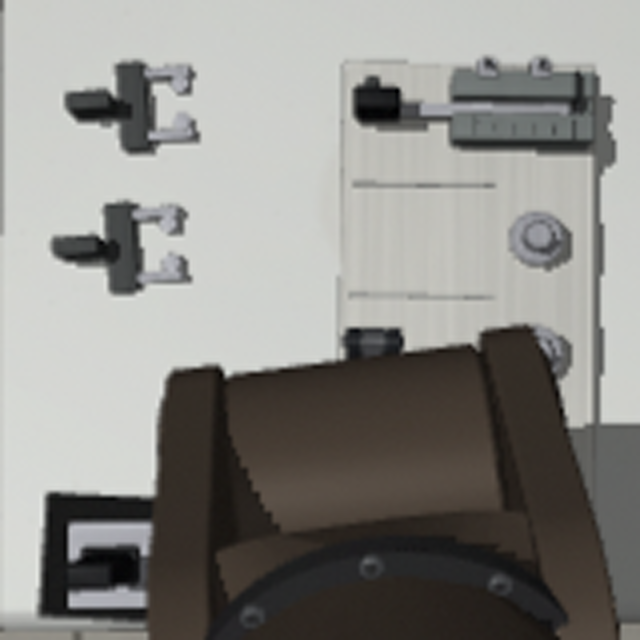

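Request:
move_arm(deltas=[0.018, 0.0017, 0.0015, 0, 0, 0, 0, 0.012, 0.0017, 0.0014, 0, 0, 0, 0, 0.006, 0, 0, 0, 0, 0, 0, 0.002, 0, 0, 0, 0, 0, 0, 0, 0, 0, 0, 0, 0, 0, 0, 0, 0, 0, 0, 0, 0])

```text
clock: 5.6
eef_pos: [0.4457, 0.1194, 0.0322]
ee_rot: [0.03, 1.57, -0.03]
force: [-0.3, 0.4, -0.6]
grip_width: 0.0095
```

```bash
python3 -c "
from h import *
goto(.4432,.1159,.0325,-2.2)
"
```

```text
pos [0.4457 0.1194 0.0322] F [-0.3259  0.4396 -0.6217] w 0.0095 clk 5.6
shift cur axes [-0.0003 -0.0036 -0.0024] shift tgt axes [-0.0003 -0.0036 -0.0024] turn [-0.0118  0.0355 -0.0006]
```

Request:
move_arm(deltas=[0, -0.0036, -0.0024, 0, 0, 0, 0, 0.001, 0, 0, 0, 0, 0, 0, 0, 0, 0, 0, 0, 0, 0.03, 0, 0, 0, 0, 0, 0, 0.035, -0.02, 0, 0, 0, 0, 0, 0.035, -0.035, 0, 0, 0, 0, 0, 0.035, -0.035, 0, 0, 0, 0, 0, 0.035, 0, 0, 0, 0, 0, 0, 0.035])

```text
clock: 6.27
eef_pos: [0.4449, 0.1159, 0.1257]
ee_rot: [0.031, 1.563, -0.03]
force: [0.3, 0.3, 0.2]
grip_width: 0.0352
```

```bash
python3 -c "
from h import *
goto(.559,.265,.0105,-1)
"
```

```text
pos [0.4449 0.1159 0.1257] F [0.2609 0.316  0.1927] w 0.0352 clk 6.3
shift cur axes [0.1162 0.1533 0.1073] shift tgt axes [0.1152 0.1511 0.1115] turn [-1.2338  0.4346 -0.056 ]
```

Request:
move_arm(deltas=[0, 0.0304, 0.0218, -2.2, 0.4, 0, 0.035, 0, 0.0304, 0.0218, 0, 0, 0, 0.035, 0, 0.0304, 0.0218, 0, 0, 0, 0.035, 0, 0.0304, 0.0218, 0, 0, 0, 0.035, 0, 0.0304, 0.0218, 0, 0, 0, 0.035, 0.03, 0, 0, 0, 0, 0, 0.035, 0, 0, 0, 0, 0, 0, 0.035, 0, 0, 0, 0, 0, 0, 0.035])

```text
clock: 6.93
eef_pos: [0.5518, 0.2663, 0.0889]
ee_rot: [-0.001, 1.581, -0.001]
force: [-0.1, -0.0, -0.1]
grip_width: 0.0352
```

```bash
python3 -c "
from h import *
goto(.5585,.2648,.0105,0)
t=env.read_camera('side'); crop(t,200,150,400,300,4,'pics/side4.png')
t=env.read_camera('top'); crop(t,195,150,355,310,4,'pics/top4.png')
"
```

```text
pos [0.5518 0.2663 0.0889] F [-0.0525 -0.0218 -0.0898] w 0.0352 clk 6.9
shift cur axes [ 0.0783 -0.0014  0.0075] shift tgt axes [ 0.0784 -0.0015  0.0067] turn [-0.0135 -0.6077  0.0752]
```

View pics/side4.png

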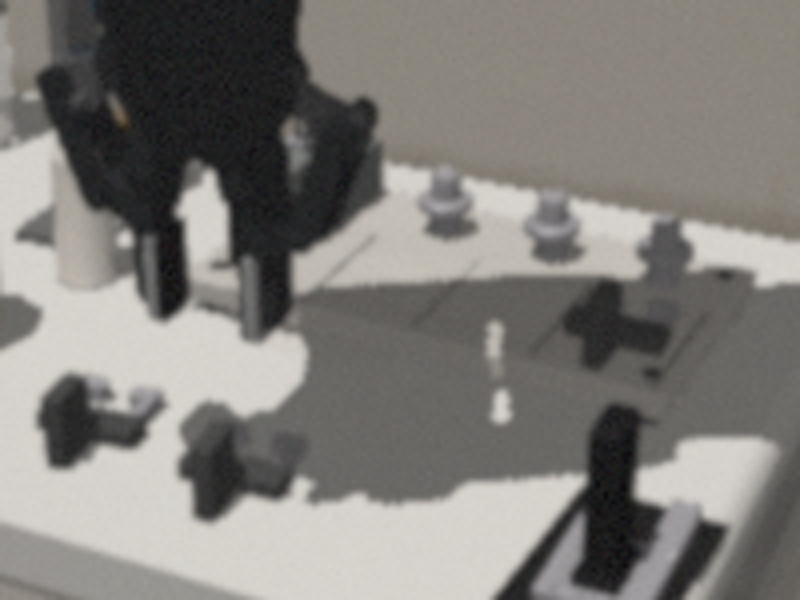

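View pics/top4.png

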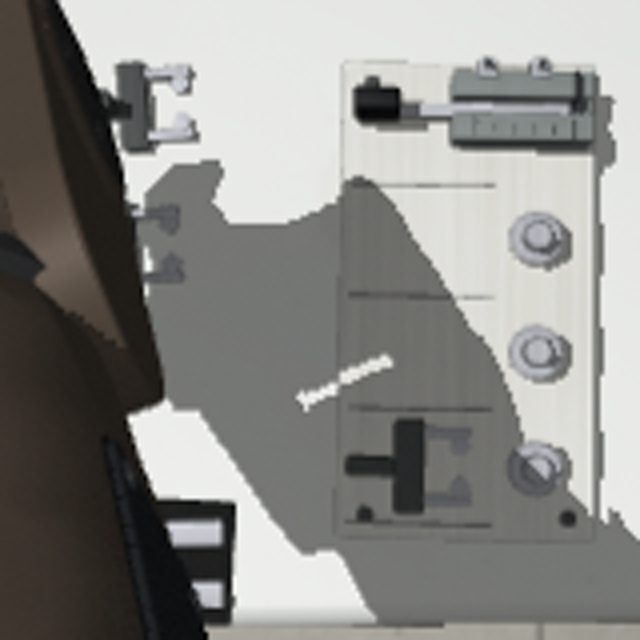

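Request:
move_arm(deltas=[0.005, -0.0008, 0.0035, 0, -0.6, 0, 0.035, 0.018, -0.0006, 0.0032, 0, 0, 0, 0.035, 0.025, 0, 0, 0, 0, 0, 0.035, 0.025, 0, 0, 0, 0, 0, 0.035, 0.0055, 0, 0, 0, 0, 0, 0.035, 0, 0, 0, 0, 0, 0, 0.0, 0, 0, 0, 0, 0, 0, 0.0, 0, 0, 0, 0, 0, 0, 0.0, 0, 0, 0, 0, 0, 0, 0.0])

```text
clock: 7.78
eef_pos: [0.5605, 0.2654, 0.0131]
ee_rot: [0.001, 1.565, -0.0]
force: [0.3, -1.2, -2.3]
grip_width: 0.0088
```

```bash
python3 -c "
from h import *
goto(.5012,.1136,.07,-2.2)
"
```

```text
pos [0.5605 0.2654 0.0131] F [ 0.3163 -1.1731 -2.2537] w 0.0088 clk 7.8
shift cur axes [-0.0573 -0.1518 -0.0589] shift tgt axes [-0.0569 -0.154  -0.0534] turn [ 2.157   0.317  -0.0486]
```

Request:
move_arm(deltas=[-0.03, 0, 0, 1.1, 0.3, 0, 0, -0.03, 0, 0, 1.1, 0, 0, 0, 0, -0.0308, -0.0107, 0, 0, 0, 0, 0, -0.0308, -0.0107, 0, 0, 0, 0, 0, -0.0308, -0.0107, 0, 0, 0, 0, 0, -0.0308, -0.0107, 0, 0, 0, 0, 0, -0.0308, -0.0107, 0, 0, 0, 0, 0, 0, 0, 0, 0, 0, 0, 0, 0, 0, 0, 0, 0, 0, 0, 0, 0, 0, 0, 0, 0])

```text
clock: 8.62
eef_pos: [0.5011, 0.1136, 0.0725]
ee_rot: [0.031, 1.57, -0.031]
force: [0.9, -0.0, -0.5]
grip_width: 0.0092
```

```bash
python3 -c "
from h import *
goto(.5012,.1136,.0335,-2.2)
"
```

```text
pos [0.5011 0.1136 0.0725] F [ 0.9141 -0.0491 -0.4814] w 0.0092 clk 8.6
shift cur axes [ 0.039  -0.      0.0001] shift tgt axes [ 0.039  -0.      0.0001] turn [-0.0698  0.008  -0.019 ]
```

Request:
move_arm(deltas=[0.018, 0, 0, 0, 0, 0, 0, 0.013, 0, 0, 0, 0, 0, 0, 0.006, 0, 0, 0, 0, 0, 0, 0.003, 0, 0, 0, 0, 0, 0, 0, 0, 0, 0, 0, 0, 0, 0, 0, 0, 0, 0, 0, 0.03, 0, 0, 0, 0, 0, 0, 0.035, -0.02, 0, 0, 0, 0, 0, 0.035, -0.035, 0, 0, 0, 0, 0, 0.035, -0.035, 0, 0, 0, 0, 0, 0.035])

```text
clock: 9.45
eef_pos: [0.5001, 0.1137, 0.1224]
ee_rot: [0.03, 1.574, -0.031]
force: [1.0, 1.0, 0.5]
grip_width: 0.0349
```

```bash
python3 -c "
from h import *
goto(.634,.2592,.0125,2)
"
```

```text
pos [0.5001 0.1137 0.1224] F [1.0438 1.0271 0.4986] w 0.0349 clk 9.4
shift cur axes [0.1093 0.1507 0.1286] shift tgt axes [0.1099 0.1408 0.1389] turn [-4.2191 -0.2225  0.0088]
```

Request:
move_arm(deltas=[0, 0, 0, -4.2, -0.2, 0, 0.035, 0, 0.0282, 0.0278, 0, 0, 0, 0.035, 0, 0.0282, 0.0278, 0, 0, 0, 0.035, 0, 0.0282, 0.0278, 0, 0, 0, 0.035, 0, 0.0282, 0.0278, 0, 0, 0, 0.035, 0, 0.0282, 0.0278, 0, 0, 0, 0.035, 0.02, 0, 0, 0, 0, 0, 0.035, 0, 0, 0, 0, 0, 0, 0.035, 0, 0, 0, 0, 0, 0, 0.035])

```text
clock: 10.2
eef_pos: [0.6335, 0.2591, 0.1009]
ee_rot: [-0.028, 1.572, 0.027]
force: [-1.0, -0.4, 0.1]
grip_width: 0.035
```

```bash
python3 -c "
from h import *
goto(.634,.2592,.0125,2)
t=env.read_camera('side'); crop(t,200,150,400,300,4,'pics/side5.png')
t=env.read_camera('top'); crop(t,195,150,355,310,4,'pics/top5.png')
"
```

```text
pos [0.6335 0.2591 0.1009] F [-0.9998 -0.4181  0.0806] w 0.035 clk 10.2
shift cur axes [0.0884 0.0002 0.0006] shift tgt axes [0.0884 0.0001 0.0005] turn [-0.0038 -0.0718  0.0501]
```

View pics/side5.png

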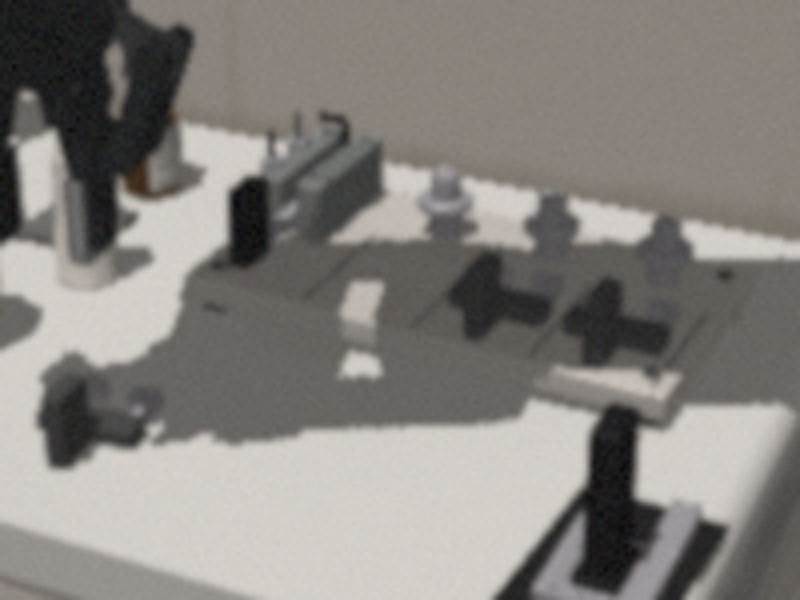

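View pics/top5.png

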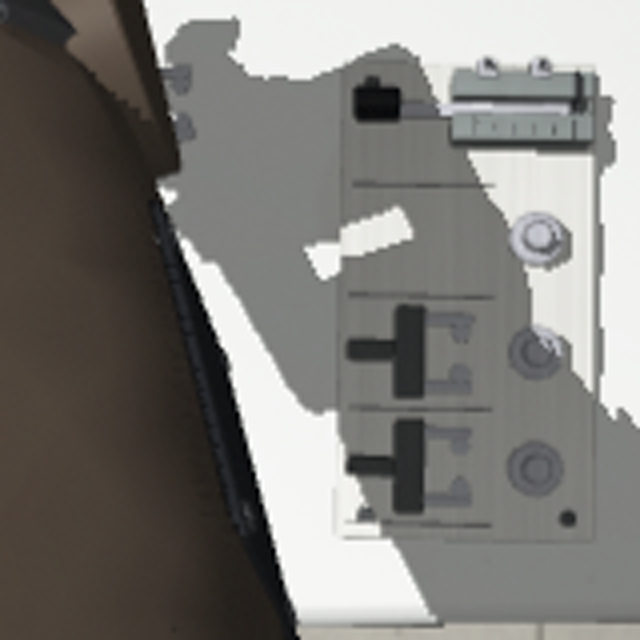

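Request:
move_arm(deltas=[0.025, 0, 0.0005, 0, 0, 0, 0.035, 0.025, 0, 0, 0, 0, 0, 0.035, 0.025, 0, 0, 0, 0, 0, 0.035, 0.0134, 0, 0, 0, 0, 0, 0.035, 0, 0, 0, 0, 0, 0, 0.035, 0, 0, 0, 0, 0, 0, 0.0, 0, 0, 0, 0, 0, 0, 0.0, 0, 0, 0, 0, 0, 0, 0.0, 0, 0, 0, 0, 0, 0, 0.0])

```text
clock: 11.05
eef_pos: [0.636, 0.2593, 0.0154]
ee_rot: [-0.026, 1.566, 0.027]
force: [-0.7, -1.4, 5.9]
grip_width: 0.009
```

```bash
python3 -c "
from h import *
goto(.5591,.1114,.072,-2.2)
"
```

```text
pos [0.636  0.2593 0.0154] F [-0.7413 -1.442   5.8609] w 0.009 clk 11.1
shift cur axes [-0.0571 -0.1452 -0.0817] shift tgt axes [-0.0566 -0.1508 -0.0712] turn [ 4.1637  0.2456 -0.0417]
```

Request:
move_arm(deltas=[-0.03, 0, 0, 2.1, 0.2, 0, 0, -0.03, 0, 0, 2.1, 0, 0, 0, 0, -0.0302, -0.0142, 0, 0, 0, 0, 0, -0.0302, -0.0142, 0, 0, 0, 0, 0, -0.0302, -0.0142, 0, 0, 0, 0, 0, -0.0302, -0.0142, 0, 0, 0, 0, 0, -0.0302, -0.0142, 0, 0, 0, 0, 0, 0, 0, 0, 0, 0, 0, 0, 0, 0, 0, 0, 0, 0, 0, 0, 0, 0, 0, 0, 0])

```text
clock: 11.88
eef_pos: [0.5591, 0.1112, 0.0744]
ee_rot: [0.031, 1.571, -0.031]
force: [-0.2, 0.1, -1.3]
grip_width: 0.0091
```

```bash
python3 -c "
from h import *
goto(.5591,.1114,.0355,-2.2)
t=env.read_camera('side'); crop(t,200,150,400,300,4,'pics/side6.png')
"
```

```text
pos [0.5591 0.1112 0.0744] F [-0.1595  0.0533 -1.3473] w 0.0091 clk 11.9
shift cur axes [0.0389 0.0002 0.    ] shift tgt axes [0.0389 0.0002 0.    ] turn [-0.0669 -0.014  -0.0132]
```

View pics/side6.png

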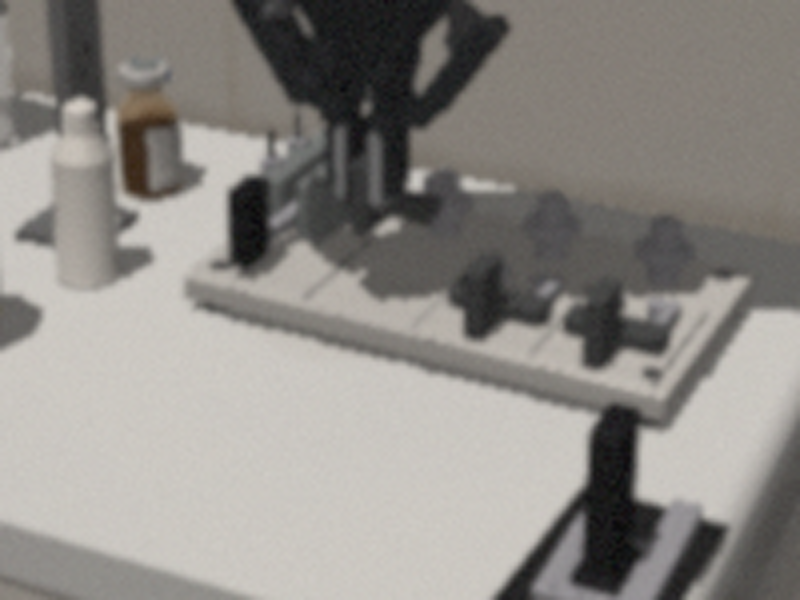

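Request:
move_arm(deltas=[0.018, 0, 0, 0, 0, 0, 0, 0.013, 0, 0, 0, 0, 0, 0, 0.006, 0, 0, 0, 0, 0, 0, 0.003, 0, 0, 0, 0, 0, 0, 0, 0, 0, 0, 0, 0, 0, 0, 0, 0, 0, 0, 0, 0.03, 0, 0, 0, 0, 0, 0, 0.035, -0.02, 0, 0, 0, 0, 0, 0.035, -0.035, 0, 0, 0, 0, 0, 0.035, -0.035, 0, 0, 0, 0, 0, 0.035])

```text
clock: 12.77
eef_pos: [0.5582, 0.1114, 0.1241]
ee_rot: [0.03, 1.575, -0.03]
force: [0.8, 0.3, 0.2]
grip_width: 0.0351
```

```bash
python3 -c "
from h import *
goto(.3945,.2515,.15,-0.0)
"
```

```text
pos [0.5582 0.1114 0.1241] F [0.827  0.3248 0.1752] w 0.0351 clk 12.8
shift cur axes [-0.0253  0.1337 -0.1691] shift tgt axes [-0.0259  0.1401 -0.1637] turn [-2.2072 -0.2278  0.0132]
```

Request:
move_arm(deltas=[-0.02, 0, 0, -1.2, -0.2, 0, 0.035, 0, 0.0231, -0.0278, 0, 0, 0, 0.035, 0, 0.0231, -0.0278, 0, 0, 0, 0.035, 0, 0.0231, -0.0278, 0, 0, 0, 0.035, 0, 0.0231, -0.0278, 0, 0, 0, 0.035, 0, 0.0231, -0.0278, 0, 0, 0, 0.035, 0, 0.0231, -0.0278, 0, 0, 0, 0.035, 0, 0, 0, 0, 0, 0, 0.035, 0, 0, 0, 0, 0, 0, 0.035])

```text
clock: 13.52
eef_pos: [0.3934, 0.2541, 0.1438]
ee_rot: [0.012, 1.568, -0.011]
force: [-0.3, -0.9, 0.7]
grip_width: 0.0351
```

```bash
python3 -c "
from h import *
goto(.3945,.2515,.042,-1.0)
t=env.read_camera('side'); crop(t,250,150,400,312,4.9-1.2,'pics/side7.png')
t=env.read_camera('top'); crop(t,195,150,355,310,4,'pics/top7.png')
print(proj('side',[(.3945,.2515,.08),(.3945,.2515,.011)]))
"
```

```text
pos [0.3934 0.2541 0.1438] F [-0.2504 -0.9443  0.67  ] w 0.0351 clk 13.5
shift cur axes [ 0.1018 -0.0026  0.0009] shift tgt axes [ 0.1018 -0.0025  0.0011] turn [ 0.1644  0.1327 -0.0121]
[[353.2759 253.8529]
 [350.7268 292.1666]]
```

View pics/side7.png

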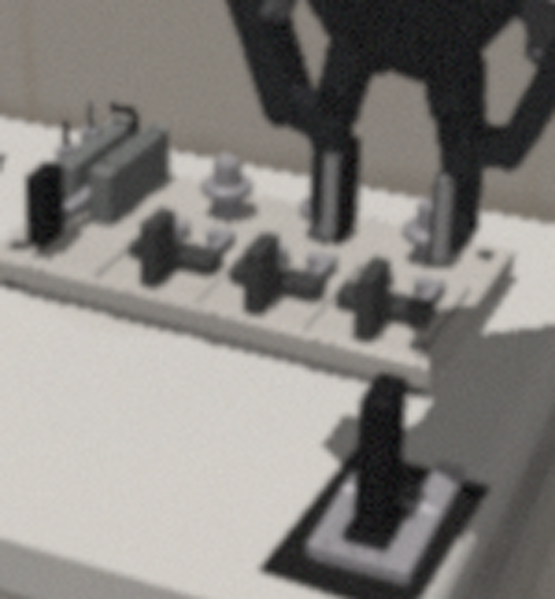

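View pics/top7.png

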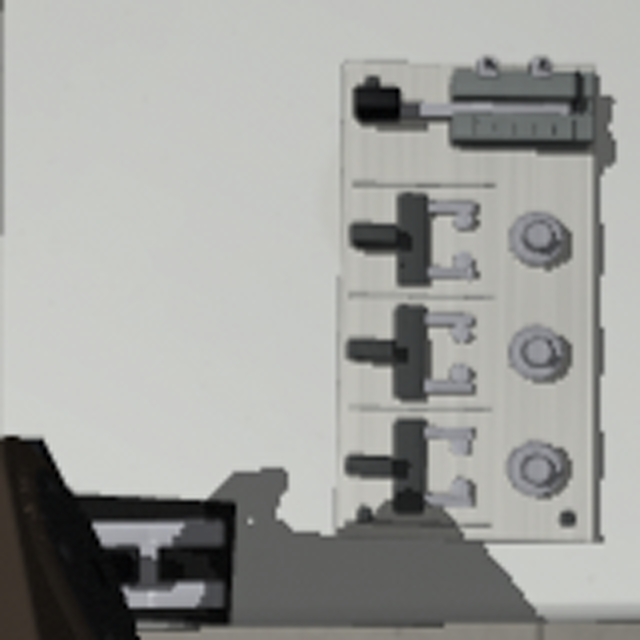

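Request:
move_arm(deltas=[0.03, -0.0013, 0.0005, 0.2, 0.1, 0, 0.035, 0.03, -0.0012, 0.0005, 0, 0, 0, 0.035, 0.025, 0, 0, 0, 0, 0, 0.035, 0.0168, 0, 0, 0, 0, 0, 0.035, 0, 0, 0, 0, 0, 0, 0.035, 0, 0, 0, 0, 0, 0, 0.0, 0, 0, 0, 0, 0, 0, 0.0, 0, 0, 0, 0, 0, 0, 0.0, 0, 0, 0, 0, 0, 0, 0.0, 0, 0, 0, 0, 0, 0, 0.0], grip_force=70)

```text
clock: 14.45
eef_pos: [0.3956, 0.2502, 0.0424]
ee_rot: [0.017, 1.569, -0.017]
force: [-0.2, 0.3, -1.4]
grip_width: 0.0133
```

```bash
python3 -c "
from h import *
p,r,o=pose();print(p)
for y in(-.058,0,.058): 
  d=deck(-.145,y);goto(d[0],d[1],p[2]+.03,-2.2)
"
```

```text
[0.39560745 0.25024712 0.04241003]
pos [0.3956 0.2502 0.0424] F [-0.1764  0.2647 -1.4471] w 0.0133 clk 14.4
shift cur axes [-0.03   -0.0713  0.0516] shift tgt axes [-0.03   -0.0705  0.0527] turn [ 0.9607  0.0782 -0.035 ]
pos [0.3956 0.2502 0.0424] F [-0.1764  0.2647 -1.4471] w 0.0133 clk 14.4
shift cur axes [-0.0299 -0.0723  0.1096] shift tgt axes [-0.03   -0.0705  0.1107] turn [ 0.9607  0.0782 -0.035 ]
pos [0.3956 0.2502 0.0424] F [-0.1764  0.2647 -1.4471] w 0.0133 clk 14.4
shift cur axes [-0.0298 -0.0733  0.1676] shift tgt axes [-0.03   -0.0705  0.1687] turn [ 0.9607  0.0782 -0.035 ]
```

Request:
move_arm(deltas=[-0.015, 0, 0, 0, 0, 0, 0, -0.02, 0, 0, 0.96, 0, 0, 0, 0, -0.0252, 0.0264, 0, 0, 0, 0, 0, -0.0252, 0.0263, 0, 0, 0, 0, 0, 0, 0, 0, 0, 0, 0, 0, 0, 0, 0, 0, 0, 0, 0.017, 0, 0, 0, 0, 0, 0, 0, 0, 0, 0, 0, 0, 0, 0, 0, 0, 0, 0, 0, 0, 0, 0, 0, 0, 0, 0, 0])

```text
clock: 15.28
eef_pos: [0.4456, 0.1982, 0.06]
ee_rot: [0.029, 1.571, -0.03]
force: [-0.1, -0.2, -2.4]
grip_width: 0.0132
```

```bash
python3 -c "
from h import *
d=deck(-.165,-.058);goto(d[0],d[1],.0604,-2.2)
t=env.read_camera('side'); crop(t,250,150,400,312,4.9-1.2,'pics/side8.png')
t=env.read_camera('top'); crop(t,255,190,355,310,5,'pics/top8.png')
"
```

```text
pos [0.4456 0.1982 0.06  ] F [-0.1303 -0.1872 -2.3614] w 0.0132 clk 15.3
shift cur axes [-0.0004 -0.0004  0.0008] shift tgt axes [-0.0004 -0.0004  0.0008] turn [ 0.0509 -0.0187  0.0076]
```

View pics/side8.png

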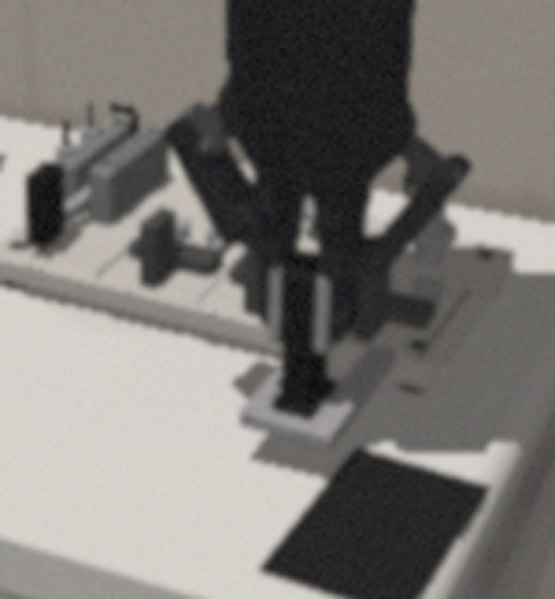

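View pics/top8.png

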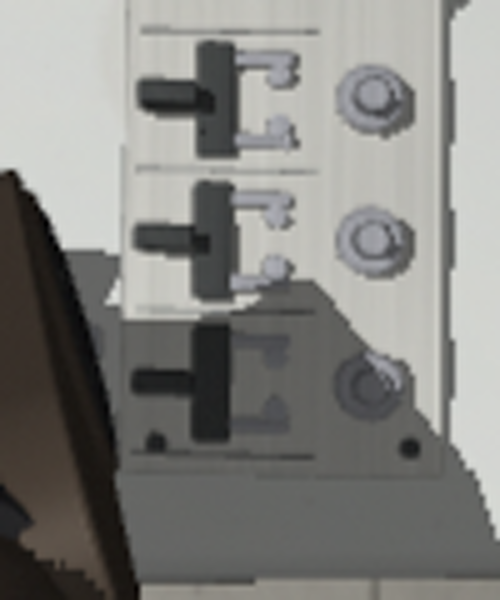

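```bash
python3 -c "
from h import *
c=lambda x,y:(255+(x-2)/5,190+(y-2)/5)
P=pix2plane('top',[c(213,98),c(212,240),c(208,382)],.030);print('bar',todeck(P))
P=pix2plane('top',[c(375,96),c(373,238),c(366,384)],.053);print('stub',todeck(P))
P=pix2plane('top',[c(165,95),c(160,238),c(158,381)],.056);print('tail',todeck(P))
P=pix2plane('top',[c(98,330),c(102,352),c(122,330)],.028);print('tip?',todeck(P))
"
```

```text
bar [[-0.06465813  0.05742899]
 [-0.06426192 -0.00074084]
 [-0.06508289 -0.05800875]]
stub [[-0.00045375  0.05677474]
 [-0.00098027  0.00022255]
 [-0.00344773 -0.05702621]]
tail [[-0.08419463  0.05548544]
 [-0.08523105 -0.00143503]
 [-0.08507428 -0.05742454]]
tip? [[-0.11004418 -0.03801612]
 [-0.10823824 -0.0468539 ]
 [-0.10028123 -0.0378274 ]]
```

Request:
move_arm(deltas=[0, -0.012, 0.0008, 0, 0, 0, 0, 0, -0.012, 0, 0, 0, 0, 0, 0, -0.012, 0, 0, 0, 0, 0, 0, -0.01, 0, 0, 0, 0, 0, 0, -0.01, 0, 0, 0, 0, 0, 0, -0.006, 0, 0, 0, 0, 0, 0, 0, 0, 0, 0, 0, 0])

```text
clock: 15.97
eef_pos: [0.4444, 0.1344, 0.0597]
ee_rot: [0.031, 1.571, -0.032]
force: [-0.1, 0.6, -0.9]
grip_width: 0.0131
```

```bash
python3 -c "
from h import *
p,r,o=pose();print(todeck(p))
d=deck(-.084,-.058);goto(d[0],d[1],.0604,-2.2)
t=env.read_camera('side'); crop(t,250,150,400,312,4.9-1.2,'pics/side9.png')
t=env.read_camera('top'); crop(t,255,190,355,310,5,'pics/top9.png')
"
```

```text
[-0.1015822  -0.05754646]
pos [0.4444 0.1344 0.0597] F [-0.1183  0.6328 -0.8527] w 0.0131 clk 16.0
shift cur axes [-0.0007 -0.0176 -0.0004] shift tgt axes [-0.0007 -0.0176 -0.0005] turn [-0.093  -0.0118  0.0092]
```

View pics/side9.png

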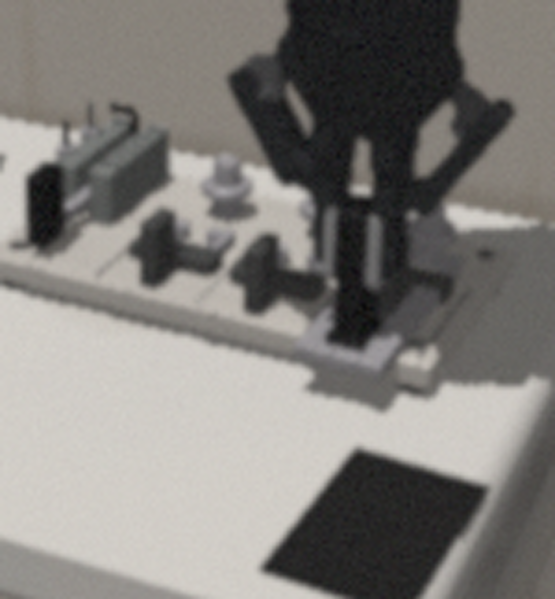

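View pics/top9.png

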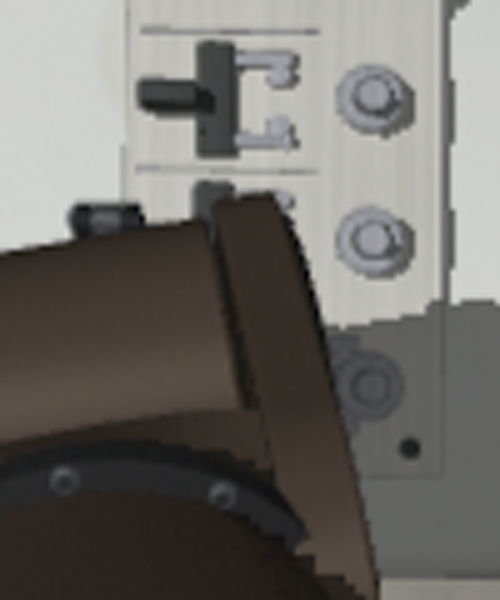

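Request:
move_arm(deltas=[0, -0.003, 0, 0, 0, 0, 0, 0, -0.003, 0, 0, 0, 0, 0, 0, -0.003, 0, 0, 0, 0, 0, 0, -0.003, 0, 0, 0, 0, 0, 0, -0.002, 0, 0, 0, 0, 0, 0, 0, 0, 0, 0, 0, 0])

```text
clock: 16.57
eef_pos: [0.4438, 0.1216, 0.0596]
ee_rot: [0.03, 1.571, -0.03]
force: [-0.0, 0.1, -2.8]
grip_width: 0.0131
```

Request:
move_arm(deltas=[0, -0.002, 0, 0, 0, 0, 0, 0, 0, 0, 0, 0, 0, 0, 0, 0, 0, 0, 0, 0, 0])

```text
clock: 16.82
eef_pos: [0.4438, 0.1197, 0.0596]
ee_rot: [0.03, 1.571, -0.03]
force: [-0.2, 0.2, -1.5]
grip_width: 0.0131
```

Request:
move_arm(deltas=[0, -0.002, 0, 0, 0, 0, 0, 0, 0, 0, 0, 0, 0, 0, 0, 0, 0, 0, 0, 0, 0])

```text
clock: 17.07
eef_pos: [0.4437, 0.1177, 0.0596]
ee_rot: [0.03, 1.571, -0.03]
force: [-0.9, -0.2, -1.8]
grip_width: 0.0133
```

```bash
python3 -c "
from h import *
p,r,o=pose();print(todeck(p),o['force'])
t=env.read_camera('side'); crop(t,300,150,400,250,6,'pics/side10.png')
t=env.read_camera('top'); crop(t,255,190,355,310,5,'pics/top10.png')
"
```

```text
[-0.08485166 -0.05759704] [-0.87462323 -0.16722448 -1.79257253]
```

View pics/side10.png

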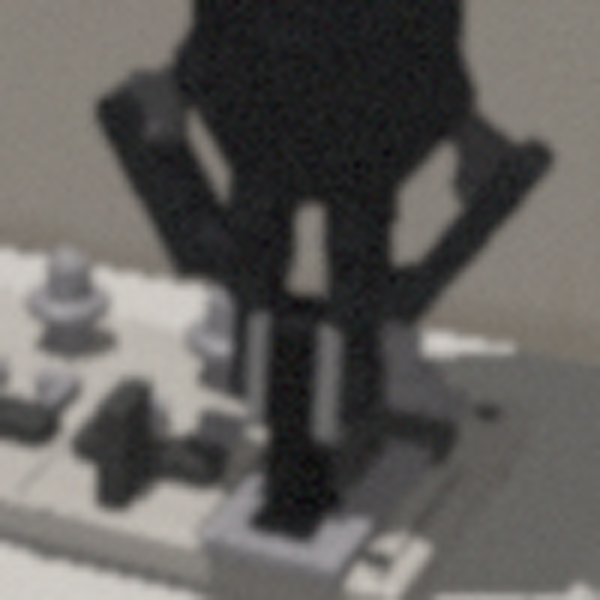

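View pics/top10.png

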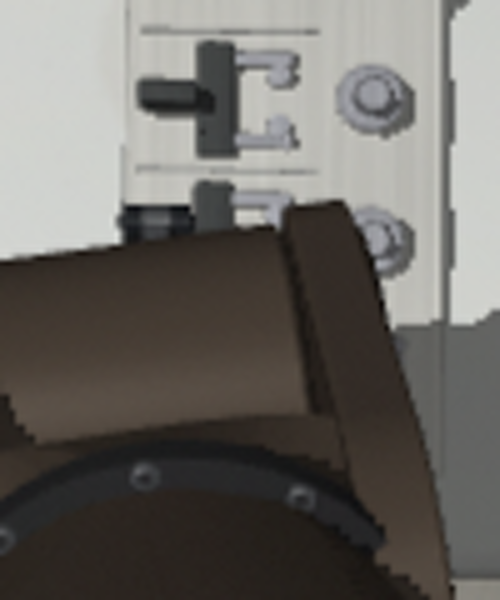

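Request:
move_arm(deltas=[0, -0.0015, 0, 0, 0, 0, 0, 0, 0, 0, 0, 0, 0, 0, 0, 0, 0, 0, 0, 0, 0])

```text
clock: 17.42
eef_pos: [0.4437, 0.1162, 0.0596]
ee_rot: [0.03, 1.571, -0.03]
force: [-0.1, -0.4, -1.4]
grip_width: 0.0133
```

Request:
move_arm(deltas=[0, -0.0015, 0, 0, 0, 0, 0, 0, 0, 0, 0, 0, 0, 0, 0, 0, 0, 0, 0, 0, 0])

```text
clock: 17.67
eef_pos: [0.4436, 0.1147, 0.0596]
ee_rot: [0.03, 1.571, -0.03]
force: [0.6, 0.3, -1.4]
grip_width: 0.0135
```

Request:
move_arm(deltas=[0, 0.015, 0, 0, 0, 0, 0, 0, 0.025, 0, 0, 0, 0, 0, 0, 0.025, 0, 0, 0, 0, 0, 0, 0.0185, 0, 0, 0, 0, 0, -0.0007, 0, 0.029, 0, 0, 0, 0, 0, 0, 0.029, 0, 0, 0, 0, 0, 0, 0, 0, 0, 0, 0, 0, 0, 0, 0, 0, 0, 0])

```text
clock: 18.33
eef_pos: [0.5056, 0.196, 0.06]
ee_rot: [0.031, 1.57, -0.03]
force: [-1.1, -0.7, -2.9]
grip_width: 0.0138
```

```bash
python3 -c "
from h import *
p,r,o=pose();print(todeck(p),o['force'])
d=deck(-.165,0);goto(d[0],d[1],.0604,-2.2)
t=env.read_camera('side'); crop(t,300,150,400,250,6,'pics/side11.png')
t=env.read_camera('top'); crop(t,255,190,355,310,5,'pics/top11.png')
"
```

```text
[-0.16541979  0.00121456] [-1.1189068  -0.71768256 -2.89201378]
pos [0.5056 0.196  0.06  ] F [-1.1189 -0.7177 -2.892 ] w 0.0138 clk 18.3
shift cur axes [-0.0004 -0.0004 -0.0012] shift tgt axes [-0.0004 -0.0004 -0.0012] turn [-0.0251  0.0187 -0.0034]
```

View pics/side11.png

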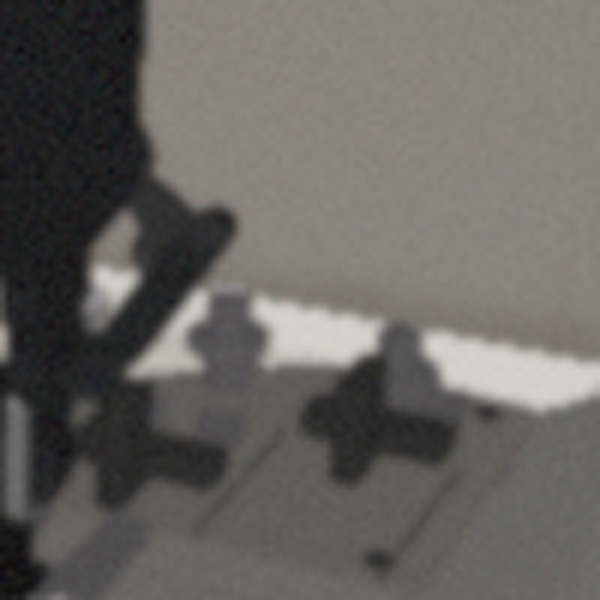

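View pics/top11.png

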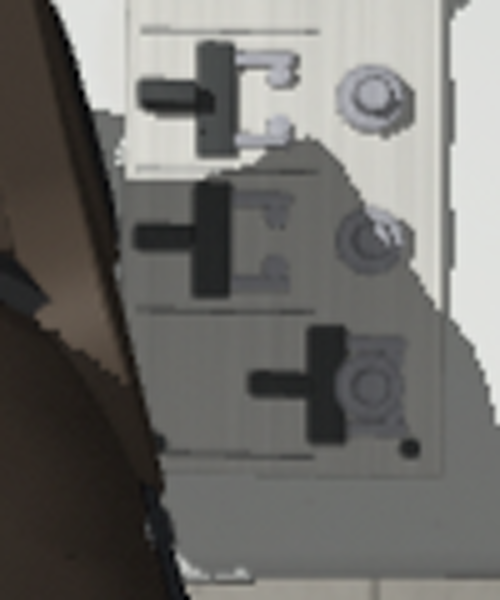

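```bash
python3 -c "
from h import *
c=lambda x,y:(255+(x-2)/5,190+(y-2)/5)
print('bar rear edge',todeck(pix2plane('top',[c(307,385),c(194,240)],.030)),'tail',todeck(pix2plane('top',[c(248,384),c(137,237)],.056)))
print('head c',todeck(pix2plane('top',[c(369,387)],.040)))
"
```

```text
bar rear edge [[-0.02516371 -0.05840846]
 [-0.071587   -0.00087384]] tail [[-0.04980353 -0.05788318]
 [-0.09433451 -0.00120523]]
head c [[-0.00111185 -0.05847246]]
```

Request:
move_arm(deltas=[0, 0, -0.0017, 0, 0, 0, 0, 0, -0.015, 0, 0, 0, 0, 0, 0, -0.015, 0, 0, 0, 0, 0, 0, -0.015, 0, 0, 0, 0, 0, 0, -0.01, 0, 0, 0, 0, 0, 0, -0.006, 0, 0, 0, 0, 0, 0, -0.004, 0, 0, 0, 0, 0, 0, -0.003, 0, 0, 0, 0, 0, 0, -0.003, 0, 0, 0, 0, 0, 0, -0.003, 0, 0, 0, 0, 0])

```text
clock: 19.27
eef_pos: [0.5001, 0.1228, 0.0604]
ee_rot: [0.031, 1.57, -0.03]
force: [-0.6, 2.1, -1.4]
grip_width: 0.0131
```

Request:
move_arm(deltas=[0, -0.003, 0, 0, 0, 0, 0, 0, -0.003, 0, 0, 0, 0, 0, 0, -0.002, 0, 0, 0, 0, 0, 0, 0, 0, 0, 0, 0, 0, 0, 0, 0, 0, 0, 0, 0])

```text
clock: 19.68
eef_pos: [0.4999, 0.114, 0.0603]
ee_rot: [0.03, 1.571, -0.03]
force: [0.1, 0.6, -1.0]
grip_width: 0.0132
```

```bash
python3 -c "
from h import *
p,r,o=pose();print(todeck(p),o['force'])
"
```

```text
[-0.08332479 -0.00125141] [ 0.06573188  0.60823305 -0.96429084]
```

Request:
move_arm(deltas=[0, -0.0015, 0, 0, 0, 0, 0, 0, 0, 0, 0, 0, 0, 0, 0, 0.015, 0, 0, 0, 0, 0, 0, 0.025, 0, 0, 0, 0, 0, 0, 0.025, 0, 0, 0, 0, 0, 0, 0.0185, 0, 0, 0, 0, 0, 0, 0, 0.029, 0, 0, 0, 0, 0, 0, 0.0295, 0, 0, 0, 0, 0, 0, 0, 0, 0, 0, 0, 0, 0, 0, 0, 0, 0, 0])

```text
clock: 20.52
eef_pos: [0.5623, 0.1938, 0.06]
ee_rot: [0.03, 1.57, -0.03]
force: [-0.6, 0.2, -1.4]
grip_width: 0.0133
```

```bash
python3 -c "
from h import *
p,r,o=pose();print(todeck(p),o['force'])
d=deck(-.165,.0575);goto(d[0],d[1],.0604,-2.2)
t=env.read_camera('top'); crop(t,255,190,355,310,5,'pics/top12.png')
"
```

```text
[-0.16542879  0.05799319] [-0.58957237  0.17560178 -1.41010632]
pos [0.5623 0.1938 0.06  ] F [-0.5896  0.1756 -1.4101] w 0.0133 clk 20.5
shift cur axes [-0.0004 -0.0004 -0.0005] shift tgt axes [-0.0004 -0.0004 -0.0005] turn [-0.0169  0.0148 -0.0006]
```

View pics/top12.png

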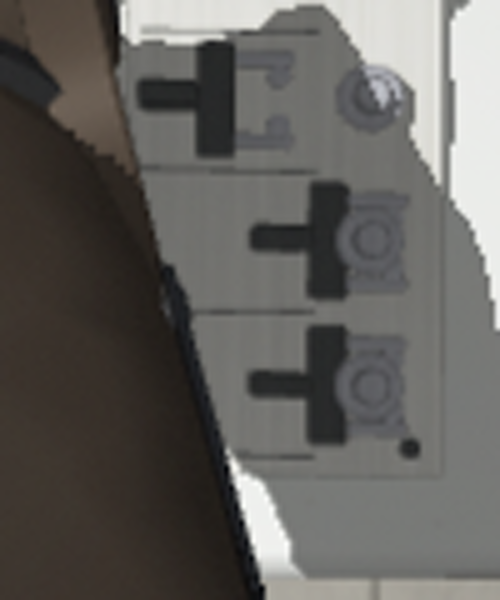

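Both clips home (bars at x=307..348). Now lane 3.

Request:
move_arm(deltas=[0, -0.015, -0.0004, 0, 0, 0, 0, 0, -0.015, 0, 0, 0, 0, 0, 0, -0.015, 0, 0, 0, 0, 0, 0, -0.01, 0, 0, 0, 0, 0, 0, -0.006, 0, 0, 0, 0, 0, 0, -0.004, 0, 0, 0, 0, 0, 0, -0.003, 0, 0, 0, 0, 0, 0, -0.003, 0, 0, 0, 0, 0, 0, -0.003, 0, 0, 0, 0, 0, 0, -0.003, 0, 0, 0, 0, 0])

```text
clock: 21.4
eef_pos: [0.558, 0.1172, 0.0603]
ee_rot: [0.03, 1.571, -0.03]
force: [-0.3, 0.3, -0.9]
grip_width: 0.0132
```

Request:
move_arm(deltas=[0, -0.003, 0, 0, 0, 0, 0, 0, -0.002, 0, 0, 0, 0, 0, 0, -0.0015, 0, 0, 0, 0, 0, 0, 0, 0, 0, 0, 0, 0, 0, 0, 0, 0, 0, 0, 0, 0, 0.015, 0, 0, 0, 0, 0, 0, 0.025, 0, 0, 0, 0, 0, 0, 0.025, 0, 0, 0, 0, 0, 0, 0.018, 0, 0, 0, 0, 0, 0, 0, 0, 0, 0, 0, 0])

```text
clock: 22.23
eef_pos: [0.5611, 0.1962, 0.0603]
ee_rot: [0.028, 1.57, -0.028]
force: [-0.9, -1.2, -1.6]
grip_width: 0.0132
```

```bash
python3 -c "
from h import *
p,r,o=pose();print(todeck(p),o['force'])
goto(.3956,.2502,.0424,-1.2)
t=env.read_camera('top'); crop(t,195,150,355,310,4,'pics/top13.png')
t=env.read_camera('side'); crop(t,200,150,400,300,4,'pics/side13.png')
"
```

```text
[-0.16777581  0.05671415] [-0.89711118 -1.23951144 -1.5937794 ]
pos [0.5611 0.1962 0.0603] F [-0.8971 -1.2395 -1.5938] w 0.0132 clk 22.2
shift cur axes [ 0.0178  0.0481 -0.1674] shift tgt axes [ 0.0179  0.0505 -0.1666] turn [-0.854   0.0435 -0.0231]
```

View pics/top13.png

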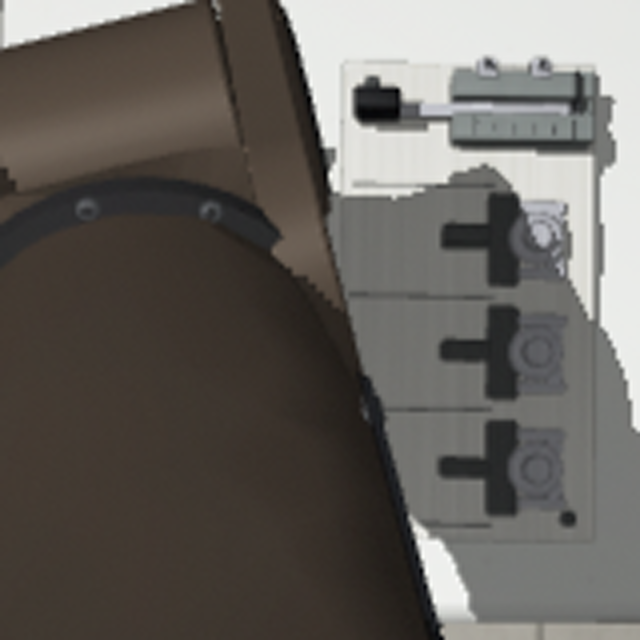

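View pics/side13.png

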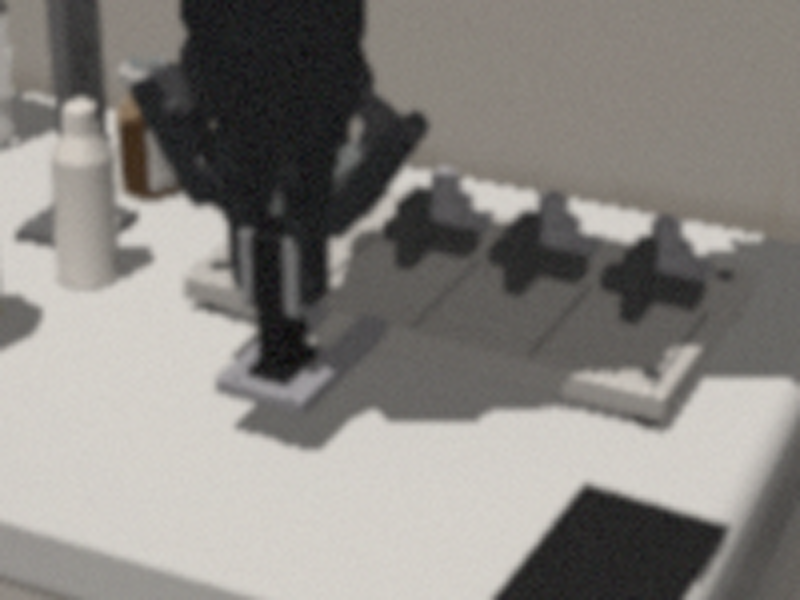

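Request:
move_arm(deltas=[-0.005, 0, 0, -0.85, 0, 0, 0, 0, 0.0098, -0.0333, 0, 0, 0, 0, 0, 0.0098, -0.0333, 0, 0, 0, 0, 0, 0.0098, -0.0333, 0, 0, 0, 0, 0, 0.0098, -0.0333, 0, 0, 0, 0, 0, 0.0098, -0.0333, 0, 0, 0, 0, 0, 0, 0, 0, 0, 0, 0, 0, 0, 0, 0, 0, 0, 0])

```text
clock: 23.0
eef_pos: [0.395, 0.246, 0.066]
ee_rot: [0.017, 1.571, -0.017]
force: [1.2, 0.2, -1.2]
grip_width: 0.0135
```

```bash
python3 -c "
from h import *
goto(.3956,.2490,.0424,-1.2)
"
```

```text
pos [0.395 0.246 0.066] F [ 1.2233  0.243  -1.2256] w 0.0135 clk 23.0
shift cur axes [0.0236 0.003  0.0006] shift tgt axes [0.0236 0.003  0.0006] turn [-0.0601  0.0096  0.0018]
```

Request:
move_arm(deltas=[0.01, 0.001, 0.0006, 0, 0, 0, 0, 0.008, 0, 0, 0, 0, 0, 0, 0.004, 0, 0, 0, 0, 0, 0, 0.0018, 0, 0, 0, 0, 0, 0, 0, 0, 0, 0, 0, 0, 0, 0, 0, 0, 0, 0, 0, 0])

```text
clock: 23.5
eef_pos: [0.397, 0.2466, 0.0415]
ee_rot: [0.019, 1.571, -0.019]
force: [-2.7, -3.8, 12.6]
grip_width: 0.0134
```

Request:
move_arm(deltas=[-0.0008, 0, 0, 0, 0, 0, 0, 0, 0, 0, 0, 0, 0, 0.02, 0, 0, 0, 0, 0, 0, 0.036, 0, 0, 0, 0, 0, 0, 0.036, -0.02, 0, 0, 0, 0, 0, 0.036, -0.035, 0, 0, 0, 0, 0, 0.036, -0.035, 0, 0, 0, 0, 0, 0.036, -0.02, 0, 0, 0, 0, 0, 0.036, 0, 0, 0, 0, 0, 0, 0.036])

```text
clock: 24.25
eef_pos: [0.3978, 0.2479, 0.1559]
ee_rot: [0.02, 1.565, -0.016]
force: [0.6, -0.2, 0.3]
grip_width: 0.036
```

```bash
python3 -c "
from h import *
t=env.read_camera('side'); crop(t,200,150,400,300,4,'pics/side14.png')
goto(.6217,.1082,.16,-2.2);print(todeck([.6217,.1082]))
"
```

```text
pos [0.3972 0.2476 0.1539] F [-0.3836 -0.6648 -0.4005] w 0.0358 clk 24.3
shift cur axes [-0.0055 -0.134   0.2278] shift tgt axes [-0.0061 -0.1306  0.2297] turn [ 0.8545  0.2085 -0.0967]
[-0.0822  0.1206]
```

View pics/side14.png

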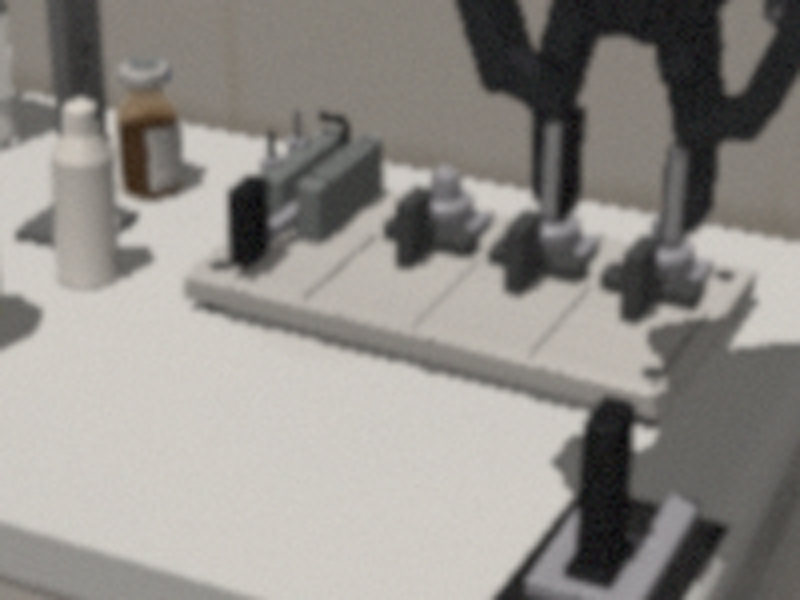

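```bash
python3 - <<'E'
from h import *
np.set_printoptions(precision=4,suppress=True)
g=lambda x,y:(270+(x-2.5)/6,150+(y-2.5)/6)
print(pix2plane("top",[g(82,130),g(150,132)],.068),pix2plane("top",[g(92,186),g(148,180)],.026))
print(todeck(pix2plane("top",[g(82,130),g(150,132)],.068)),todeck(pix2plane("top",[g(92,186),g(148,180)],.026)))
print(proj("side",[(.6245,.1085,.068),(.6245,.1085,.026)]), "seen",[(200+(c-1.5)/4,150+(d-1.5)/4) for c,d in((250,182),(248,262))])
E
```

```text
[[0.6302 0.1197 0.068 ]
 [0.629  0.0972 0.068 ]] [[0.6187 0.1171 0.026 ]
 [0.6204 0.0976 0.026 ]]
[[-0.094   0.1287]
 [-0.0715  0.1283]] [[-0.091   0.1173]
 [-0.0716  0.1197]]
[[261.6237 194.9296]
 [262.2892 214.4683]] seen [(262.125, 195.125), (261.625, 215.125)]
```

```bash
python3 -c "
from h import *
goto(.6240,.1086,.13,-2.2)"
```

```text
pos [0.3972 0.2476 0.1539] F [-0.3836 -0.6648 -0.4005] w 0.0358 clk 24.3
shift cur axes [ 0.0245 -0.1336  0.2299] shift tgt axes [ 0.0239 -0.1301  0.232 ] turn [ 0.8545  0.2085 -0.0967]
```

Request:
move_arm(deltas=[0, 0, 0, 0.85, 0.2, 0, 0.036, 0, -0.0162, 0.029, 0, 0, 0, 0.036, 0, -0.0162, 0.029, 0, 0, 0, 0.036, 0, -0.0162, 0.029, 0, 0, 0, 0.036, 0, -0.0162, 0.029, 0, 0, 0, 0.036, 0, -0.0162, 0.029, 0, 0, 0, 0.036, 0, -0.0162, 0.029, 0, 0, 0, 0.036, 0, -0.0162, 0.029, 0, 0, 0, 0.036, 0, -0.0162, 0.029, 0, 0, 0, 0.036, 0.02, 0, 0, 0, 0, 0, 0.036])

```text
clock: 25.13
eef_pos: [0.6285, 0.1057, 0.1319]
ee_rot: [0.033, 1.569, -0.033]
force: [-0.1, 0.1, 0.6]
grip_width: 0.036
```

Request:
move_arm(deltas=[0, 0, 0, 0, 0, 0, 0.036, 0, 0, 0, 0, 0, 0, 0.036])

```text
clock: 25.3
eef_pos: [0.6219, 0.1087, 0.129]
ee_rot: [0.031, 1.579, -0.031]
force: [1.0, -0.7, -0.2]
grip_width: 0.0361
```

```bash
python3 -c "
from h import *
goto(.6240,.1086,.037,-2.2)
t=env.read_camera('side'); crop(t,200,150,400,300,4,'pics/side15.png')
t=env.read_camera('top'); crop(t,195,150,355,310,4,'pics/top15.png')
"
```

```text
pos [0.6219 0.1087 0.129 ] F [ 1.0379 -0.706  -0.1555] w 0.0361 clk 25.3
shift cur axes [0.092  0.0001 0.0029] shift tgt axes [0.092  0.     0.0021] turn [-0.0503 -0.5035  0.0284]
```

View pics/side15.png

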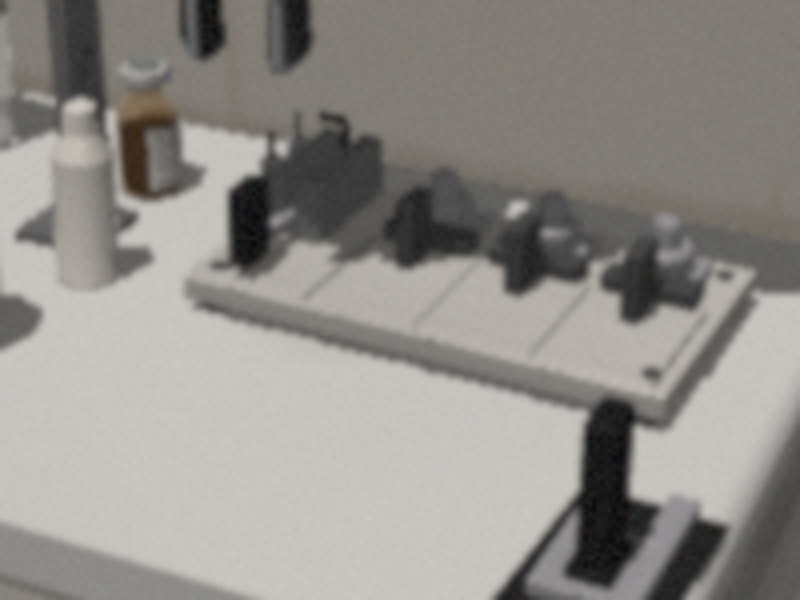

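View pics/top15.png

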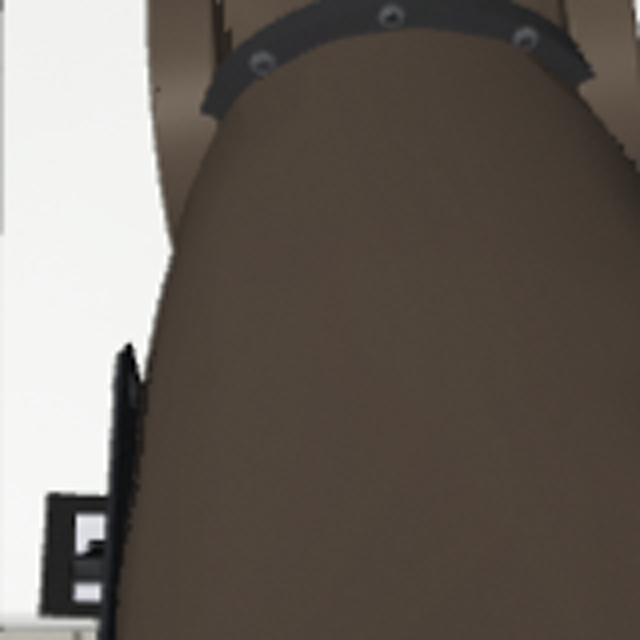

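```bash
python3 - <<'E'
from h import *
t=cv2.imread("pics/top0.png")[:,:,::-1]
crop(t,300,158,352,192,15,"pics/gz.png")
s=cv2.imread("pics/side0.png")[:,:,::-1]
crop(s,255,170,300,215,13,"pics/gs.png")
E
```

```text
(no output)
```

View pics/gz.png

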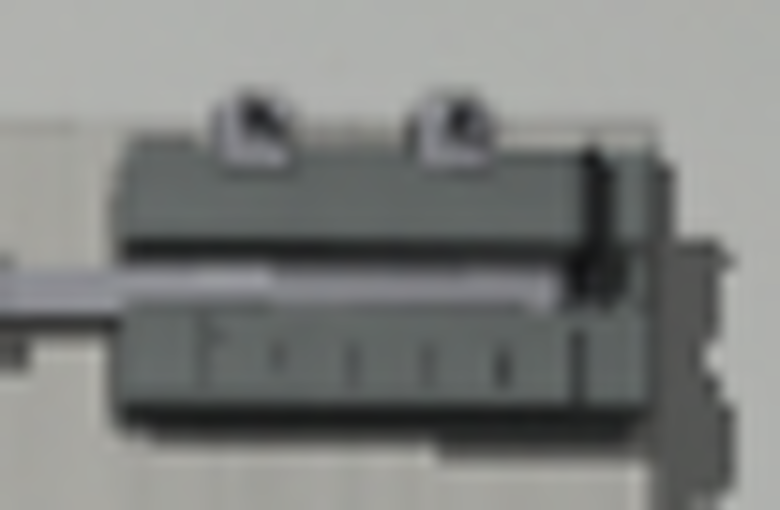

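View pics/gs.png

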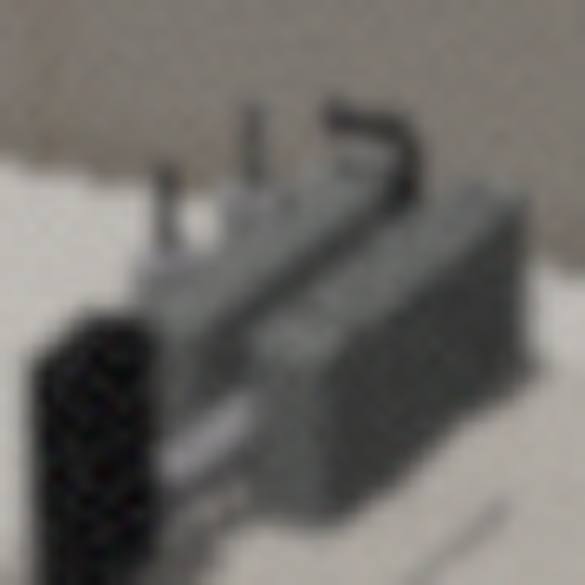

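```bash
python3 - <<'E'
from h import *
np.set_printoptions(precision=4,suppress=True)
g=lambda x,y:(300+(x-7)/15,158+(y-7)/15)
s=lambda x,y:(255+(x-6)/13,170+(y-6)/13)
def P(cam):
    m=env.camera_model(cam);T=np.linalg.inv(m["cam_to_world"]);return m["intrinsics"]@T[:3]
A=np.array([g(252,102),g(268,128),g(456,104),g(466,130),g(593,148),g(600,285)]).T
B=np.array([s(167,170),s(165,250),s(250,108),s(255,185),s(333,112),s(405,200)]).T
X=cv2.triangulatePoints(P("top"),P("side"),A,B);X=(X[:3]/X[3]).T
for n,x in zip(["farT","farB","nearT","nearB","tip","ptrbase"],X): print(n,x,todeck(x))
for z in(.06,.075): print(z,todeck(pix2plane("top",A.T,z))[:,0])
E
```

```text
farT [0.6418 0.0534 0.0684] [-0.0282  0.1428]
farB [0.6427 0.0509 0.0534] [-0.0257  0.1438]
nearT [0.641  0.0266 0.0684] [-0.0014  0.143 ]
nearB [0.641  0.0242 0.054 ] [0.001  0.1432]
tip [0.6359 0.0078 0.0613] [0.0176 0.1387]
ptrbase [0.6218 0.0067 0.0478] [0.0192 0.1247]
0.06 [-0.028  -0.0259 -0.0008  0.0005  0.0174  0.0184]
0.075 [-0.0289 -0.0268 -0.0022 -0.0009  0.0157  0.0167]
```

Request:
move_arm(deltas=[0.005, 0, 0.0012, 0, -0.5, 0, 0.036, 0.02, 0, 0.001, 0, 0, 0, 0.036, 0.025, 0, 0, 0, 0, 0, 0.036, 0.025, 0, 0, 0, 0, 0, 0.036, 0.0165, 0, 0, 0, 0, 0, 0.036, 0, 0, 0, 0, 0, 0, 0.036, 0, 0, 0, 0, 0, 0, 0.036])

```text
clock: 25.98
eef_pos: [0.6256, 0.1091, 0.0401]
ee_rot: [0.03, 1.566, -0.03]
force: [0.3, -0.4, -0.6]
grip_width: 0.0363
```

```bash
python3 -c "
from h import *
goto(.6240,.1086,.037,-2.2)
t=env.read_camera('side'); crop(t,200,150,400,300,4,'pics/side16.png')
"
```

```text
pos [0.6256 0.1091 0.0401] F [ 0.3437 -0.3741 -0.5522] w 0.0363 clk 26.0
shift cur axes [ 0.0031 -0.0006 -0.0015] shift tgt axes [ 0.0031 -0.0006 -0.0015] turn [0.0332 0.268  0.0079]
```

View pics/side16.png

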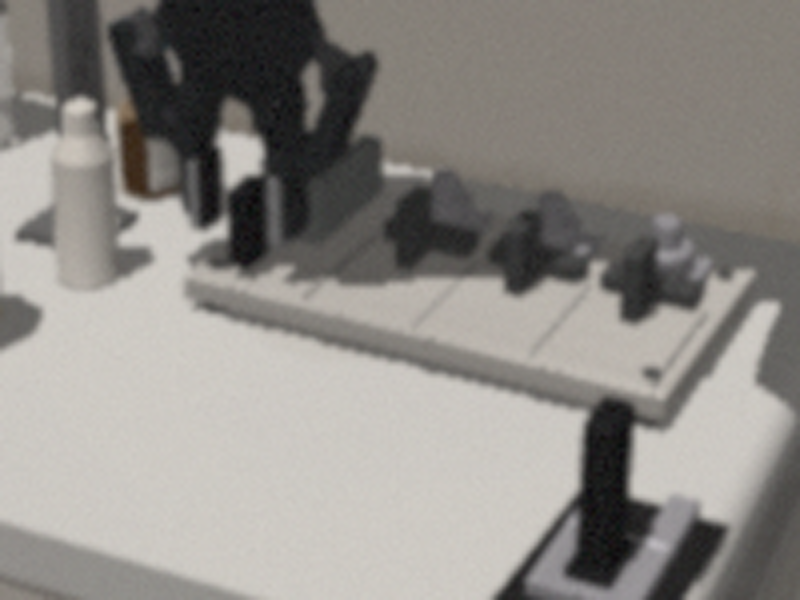

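Request:
move_arm(deltas=[0.002, 0, -0.0015, 0, 0.2, 0, 0.036, 0, 0, 0, 0, 0, 0, 0.036, 0, 0, 0, 0, 0, 0, 0.0, 0, 0, 0, 0, 0, 0, 0.0, 0, 0, 0, 0, 0, 0, 0.0, 0, 0, 0, 0, 0, 0, 0.0, 0, 0, 0, 0, 0, 0, 0.0], grip_force=70)

```text
clock: 26.62
eef_pos: [0.6246, 0.1088, 0.0388]
ee_rot: [0.03, 1.568, -0.03]
force: [-1.9, 0.4, 6.7]
grip_width: 0.011
```

```bash
python3 -c "
from h import *
p,r,o=pose();print(p,todeck(p),o['force'],o['grip_width'])
"
```

```text
[0.62460321 0.10882805 0.03883338] [-0.08293049  0.12351072] [-1.8742073   0.38738372  6.66610837] 0.011034705989069438
```

Request:
move_arm(deltas=[0, 0.003, 0, 0, 0, 0, 0, 0, 0.003, 0, 0, 0, 0, 0, 0, 0.003, 0, 0, 0, 0, 0, 0, 0.003, 0, 0, 0, 0, 0, 0, 0.003, 0, 0, 0, 0, 0, 0, 0.003, 0, 0, 0, 0, 0, 0, 0, 0, 0, 0, 0, 0, 0, 0, 0, 0, 0, 0, 0])

```text
clock: 27.28
eef_pos: [0.6253, 0.1264, 0.0388]
ee_rot: [0.03, 1.568, -0.03]
force: [-1.2, -3.9, 5.9]
grip_width: 0.0105
```

```bash
python3 -c "
from h import *
p,r,o=pose();print(p,todeck(p),o['force'],o['grip_width'])
t=env.read_camera('side'); crop(t,230,150,300,220,8,'pics/side17.png')
t=env.read_camera('top'); cv2.imwrite('pics/top17.png',t[:,:,::-1])
"
```

```text
[0.62525737 0.1263734  0.03883158] [-0.10048802  0.12349088] [-1.20830527 -3.91960642  5.90784168] 0.0105034071560233
```

View pics/side17.png

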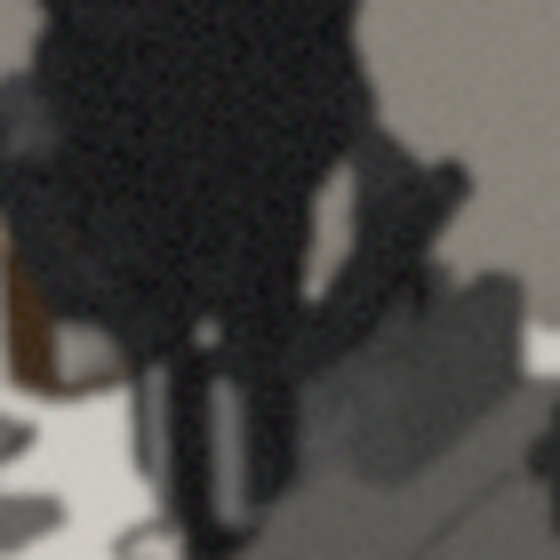

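View pics/top17.png

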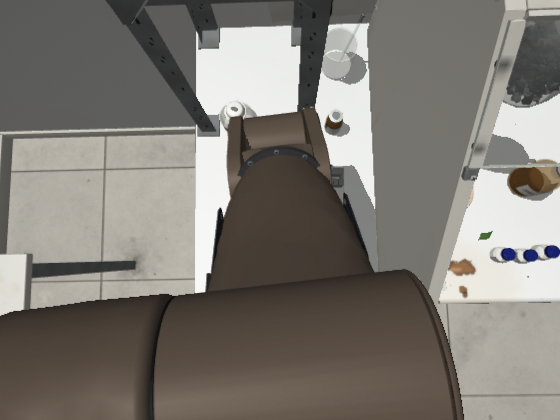

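Request:
move_arm(deltas=[0, 0, 0, 0, 0, 0, 0, 0, 0, 0, 0, 0, 0, 0, 0, 0, 0, 0, 0, 0, 0, 0, 0, 0, 0, 0, 0, 0, 0, 0, 0, 0, 0, 0, 0, 0, 0, 0, 0, 0, 0, 0, 0, 0, 0, 0, 0, 0, 0, 0, 0, 0, 0, 0, 0, 0, 0, 0, 0, 0, 0, 0, 0, 0, 0, 0, 0, 0, 0, 0])

```text
clock: 28.22
eef_pos: [0.6252, 0.1262, 0.0388]
ee_rot: [0.03, 1.568, -0.031]
force: [-1.1, -4.8, 6.2]
grip_width: 0.011
```

Request:
move_arm(deltas=[0, 0, 0, 0, 0, 0, 0, 0, 0, 0, 0, 0, 0, 0, 0, 0, 0, 0, 0, 0, 0, 0, 0, 0, 0, 0, 0, 0, 0, 0, 0, 0, 0, 0, 0, 0, 0, 0, 0, 0, 0, 0, 0, 0, 0, 0, 0, 0, 0, 0, 0, 0, 0, 0, 0, 0, 0, 0, 0, 0, 0, 0, 0, 0, 0, 0, 0, 0, 0, 0])

```text
clock: 29.05
eef_pos: [0.6253, 0.1262, 0.0388]
ee_rot: [0.03, 1.568, -0.031]
force: [-1.6, -3.2, 6.0]
grip_width: 0.0111
```

Request:
move_arm(deltas=[0, 0, 0, 0, 0, 0, 0, 0, 0, 0, 0, 0, 0, 0, 0, 0, 0, 0, 0, 0, 0, 0, 0, 0, 0, 0, 0, 0, 0, 0, 0, 0, 0, 0, 0, 0, 0, 0, 0, 0, 0, 0, 0, 0, 0, 0, 0, 0, 0, 0, 0, 0, 0, 0, 0, 0, 0, 0, 0, 0, 0, 0, 0, 0, 0, 0, 0, 0, 0, 0])

```text
clock: 29.88
eef_pos: [0.6252, 0.1262, 0.0388]
ee_rot: [0.03, 1.568, -0.031]
force: [-1.6, -3.3, 5.1]
grip_width: 0.0104
```

Request:
move_arm(deltas=[0, 0, 0, 0, 0, 0, 0, 0, 0, 0, 0, 0, 0, 0, 0, 0, 0, 0, 0, 0, 0, 0, 0, 0, 0, 0, 0, 0, 0, 0, 0, 0, 0, 0, 0, 0, 0, 0, 0, 0, 0, 0, 0, 0, 0, 0, 0, 0, 0, 0, 0, 0, 0, 0, 0, 0, 0, 0, 0, 0, 0, 0, 0, 0, 0, 0, 0, 0, 0, 0])

```text
clock: 30.72
eef_pos: [0.6253, 0.1262, 0.0388]
ee_rot: [0.03, 1.568, -0.031]
force: [-0.6, -4.5, 5.6]
grip_width: 0.0109
```

Request:
move_arm(deltas=[0, 0, 0, 0, 0, 0, 0, 0, 0, 0, 0, 0, 0, 0, 0, 0, 0, 0, 0, 0, 0, 0, 0, 0, 0, 0, 0, 0, 0, 0, 0, 0, 0, 0, 0, 0, 0, 0, 0, 0, 0, 0, 0, 0, 0, 0, 0, 0, 0, 0, 0, 0, 0, 0, 0, 0, 0, 0, 0, 0, 0, 0, 0, 0, 0, 0, 0, 0, 0, 0])

```text
clock: 31.55
eef_pos: [0.6252, 0.1262, 0.0388]
ee_rot: [0.03, 1.568, -0.031]
force: [-1.7, -4.1, 5.2]
grip_width: 0.0111
```

Request:
move_arm(deltas=[0, 0, 0, 0, 0, 0, 0, 0, 0, 0, 0, 0, 0, 0, 0, 0, 0, 0, 0, 0, 0, 0, 0, 0, 0, 0, 0, 0, 0, 0, 0, 0, 0, 0, 0, 0, 0, 0, 0, 0, 0, 0, 0, 0, 0, 0, 0, 0, 0, 0, 0, 0, 0, 0, 0, 0, 0, 0, 0, 0, 0, 0, 0, 0, 0, 0, 0, 0, 0, 0])

```text
clock: 32.38
eef_pos: [0.6253, 0.1262, 0.0388]
ee_rot: [0.03, 1.568, -0.031]
force: [-1.5, -3.9, 5.7]
grip_width: 0.0112
```

Request:
move_arm(deltas=[0, -0.003, 0, 0, 0, 0, 0, 0, -0.003, 0, 0, 0, 0, 0, 0, -0.003, 0, 0, 0, 0, 0, 0, -0.003, 0, 0, 0, 0, 0, 0, -0.003, 0, 0, 0, 0, 0, 0, -0.003, 0, 0, 0, 0, 0, 0, 0, 0, 0, 0, 0, 0, 0, 0, 0, 0, 0, 0, 0, 0, 0, 0, 0, 0, 0, 0])

```text
clock: 33.13
eef_pos: [0.6246, 0.1088, 0.0388]
ee_rot: [0.03, 1.568, -0.03]
force: [-1.8, 1.0, 5.7]
grip_width: 0.0109
```

```bash
python3 -c "
from h import *
p,r,o=pose();print(p,todeck(p),o['force'],o['grip_width'])
t=env.read_camera('side'); crop(t,230,150,300,220,8,'pics/side18.png')
"
```

```text
[0.62460046 0.10884266 0.03882612] [-0.08294498  0.12350742] [-1.81112377  0.99411912  5.66609526] 0.010864977616486892
```

View pics/side18.png

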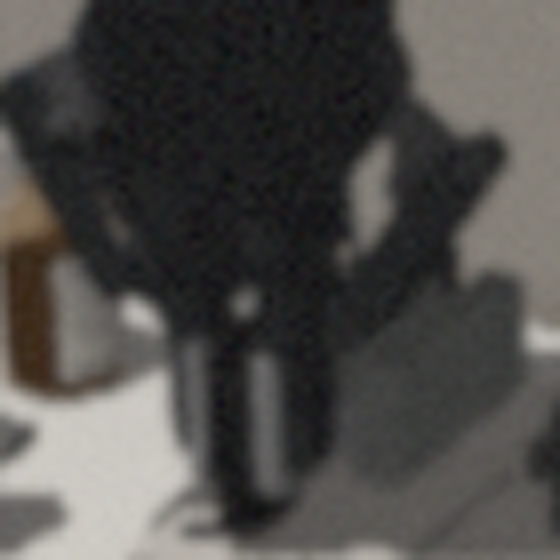

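Request:
move_arm(deltas=[0, 0.005, 0, 0, 0, 0, 0, 0, 0.005, 0, 0, 0, 0, 0, 0, 0.005, 0, 0, 0, 0, 0, 0, 0.005, 0, 0, 0, 0, 0, 0, 0.005, 0, 0, 0, 0, 0, 0, 0.005, 0, 0, 0, 0, 0, 0, 0.005, 0, 0, 0, 0, 0, 0, 0.005, 0, 0, 0, 0, 0, 0, 0.004, 0, 0, 0, 0, 0, 0, 0.001, 0, 0, 0, 0, 0])

```text
clock: 34.02
eef_pos: [0.6263, 0.1533, 0.0388]
ee_rot: [0.029, 1.568, -0.031]
force: [-1.0, -8.5, 6.6]
grip_width: 0.0112
```

Request:
move_arm(deltas=[0, 0, 0, 0, 0, 0, 0, 0, 0, 0, 0, 0, 0, 0, 0, 0, 0, 0, 0, 0, 0])

```text
clock: 34.27
eef_pos: [0.6263, 0.1528, 0.0388]
ee_rot: [0.029, 1.568, -0.031]
force: [-1.6, -7.1, 7.1]
grip_width: 0.011
```

```bash
python3 -c "
from h import *
p,r,o=pose();print(p,todeck(p),o['force'],o['grip_width'])
t=env.read_camera('side'); crop(t,230,150,300,220,8,'pics/side19.png')
"
```

```text
[0.62629709 0.15282214 0.03878004] [-0.12695717  0.12351452] [-1.64402554 -7.10922722  7.06337735] 0.011041915721894927
```

View pics/side19.png

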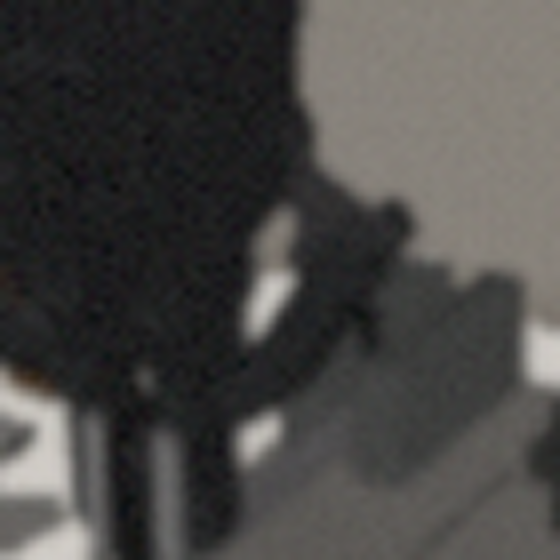

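```bash
python3 -c "
from h import *
for x in(-.02,-.025,-.03):
  d=deck(x,.1247);print(x,proj('side',[(d[0],d[1],.054)]))
"
```

```text
-0.02 [[277.07734659 189.26151912]]
-0.025 [[275.87464219 190.18523003]]
-0.03 [[274.66204099 191.11654196]]
```

Request:
move_arm(deltas=[0, 0, 0, 0, 0, 0, 0, 0, 0, 0, 0, 0, 0, 0, 0, 0, 0, 0, 0, 0, 0, 0, 0, 0, 0, 0, 0, 0, 0, 0, 0, 0, 0, 0, 0, 0, 0, 0, 0, 0, 0, 0, 0, 0, 0, 0, 0, 0, 0, 0, 0, 0, 0, 0, 0, 0, 0, 0, 0, 0, 0, 0, 0, 0, 0, 0, 0, 0, 0, 0])

```text
clock: 35.15
eef_pos: [0.6263, 0.1527, 0.0388]
ee_rot: [0.029, 1.568, -0.031]
force: [-1.8, -6.9, 6.5]
grip_width: 0.011
```

Request:
move_arm(deltas=[0, 0, 0, 0, 0, 0, 0, 0, 0, 0, 0, 0, 0, 0, 0, 0, 0, 0, 0, 0, 0, 0, 0, 0, 0, 0, 0, 0, 0, 0, 0, 0, 0, 0, 0, 0, 0, 0, 0, 0, 0, 0, 0, 0, 0, 0, 0, 0, 0, 0, 0, 0, 0, 0, 0, 0, 0, 0, 0, 0, 0, 0, 0, 0, 0, 0, 0, 0, 0, 0])

```text
clock: 35.98
eef_pos: [0.6263, 0.1528, 0.0388]
ee_rot: [0.029, 1.568, -0.031]
force: [-1.4, -7.0, 6.4]
grip_width: 0.0109
```

Request:
move_arm(deltas=[0, 0, 0, 0, 0, 0, 0, 0, 0, 0, 0, 0, 0, 0, 0, 0, 0, 0, 0, 0, 0, 0, 0, 0, 0, 0, 0, 0, 0, 0, 0, 0, 0, 0, 0, 0, 0, 0, 0, 0, 0, 0, 0, 0, 0, 0, 0, 0, 0, 0, 0, 0, 0, 0, 0, 0, 0, 0, 0, 0, 0, 0, 0, 0, 0, 0, 0, 0, 0, 0])

```text
clock: 36.82
eef_pos: [0.6263, 0.1528, 0.0388]
ee_rot: [0.029, 1.568, -0.031]
force: [-0.9, -7.4, 6.9]
grip_width: 0.0107
```

Request:
move_arm(deltas=[0, 0, 0, 0, 0, 0, 0, 0, 0, 0, 0, 0, 0, 0, 0, 0, 0, 0, 0, 0, 0, 0, 0, 0, 0, 0, 0, 0, 0, 0, 0, 0, 0, 0, 0, 0, 0, 0, 0, 0, 0, 0, 0, 0, 0, 0, 0, 0, 0, 0, 0, 0, 0, 0, 0, 0, 0, 0, 0, 0, 0, 0, 0, 0, 0, 0, 0, 0, 0, 0])

```text
clock: 37.65
eef_pos: [0.6263, 0.1527, 0.0388]
ee_rot: [0.029, 1.568, -0.031]
force: [-1.8, -7.9, 6.2]
grip_width: 0.0109
```

Request:
move_arm(deltas=[0, 0, 0, 0, 0, 0, 0, 0, 0, 0, 0, 0, 0, 0, 0, 0, 0, 0, 0, 0, 0, 0, 0, 0, 0, 0, 0, 0, 0, 0, 0, 0, 0, 0, 0, 0, 0, 0, 0, 0, 0, 0, 0, 0, 0, 0, 0, 0, 0, 0, 0, 0, 0, 0, 0, 0, 0, 0, 0, 0, 0, 0, 0, 0, 0, 0, 0, 0, 0, 0])

```text
clock: 38.48
eef_pos: [0.6263, 0.1527, 0.0388]
ee_rot: [0.029, 1.568, -0.031]
force: [-1.6, -7.9, 6.7]
grip_width: 0.0106
```

Request:
move_arm(deltas=[0, 0, 0, 0, 0, 0, 0, 0, 0, 0, 0, 0, 0, 0, 0, 0, 0, 0, 0, 0, 0, 0, 0, 0, 0, 0, 0, 0, 0, 0, 0, 0, 0, 0, 0, 0, 0, 0, 0, 0, 0, 0, 0, 0, 0, 0, 0, 0, 0, 0, 0, 0, 0, 0, 0, 0, 0, 0, 0, 0, 0, 0, 0, 0, 0, 0, 0, 0, 0, 0])

```text
clock: 39.32
eef_pos: [0.6263, 0.1528, 0.0388]
ee_rot: [0.029, 1.568, -0.031]
force: [-1.6, -7.8, 6.3]
grip_width: 0.0109
```

Request:
move_arm(deltas=[0, -0.005, 0, 0, 0, 0, 0, 0, -0.005, 0, 0, 0, 0, 0, 0, -0.005, 0, 0, 0, 0, 0, 0, -0.005, 0, 0, 0, 0, 0, 0, -0.005, 0, 0, 0, 0, 0, 0, -0.005, 0, 0, 0, 0, 0, 0, -0.005, 0, 0, 0, 0, 0, 0, -0.004, 0, 0, 0, 0, 0, 0, -0.003, 0, 0, 0, 0, 0, 0, -0.003, 0, 0, 0, 0, 0])

```text
clock: 40.15
eef_pos: [0.6246, 0.1085, 0.0389]
ee_rot: [0.03, 1.568, -0.03]
force: [-1.7, 23.7, 9.7]
grip_width: 0.0106
```

Request:
move_arm(deltas=[0, -0.0005, 0, 0, 0, 0, 0, 0, 0, 0, 0, 0, 0, 0, 0, 0, 0, 0, 0, 0, 0])

```text
clock: 40.4
eef_pos: [0.6246, 0.1088, 0.0389]
ee_rot: [0.031, 1.568, -0.03]
force: [-1.8, 3.8, 5.5]
grip_width: 0.0104
```

```bash
python3 -c "
from h import *
p,r,o=pose();print(p,todeck(p),o['force'],o['grip_width'])
"
```

```text
[0.62458083 0.10876051 0.03885057] [-0.08286214  0.12349096] [-1.75533035  3.82988604  5.54489273] 0.010428670915577002
```

Request:
move_arm(deltas=[0, 0, 0, 0, 0, 0, 0.02, 0, 0, 0, 0, 0, 0, 0.036, 0, 0, 0, 0, 0, 0, 0.036, -0.02, 0, 0, 0, 0, 0, 0.036, -0.035, 0, 0, 0, 0, 0, 0.036, -0.035, 0, 0, 0, 0, 0, 0.036, -0.03, 0.02, -0.02, 0, 0, 0, 0.036, 0, 0.03, -0.025, 0, 0, 0, 0.036, 0, 0.03, -0.025, 0, 0, 0, 0.036, 0, 0.03, -0.025, 0, 0, 0, 0.036])

```text
clock: 41.23
eef_pos: [0.5324, 0.2225, 0.1584]
ee_rot: [0.031, 1.568, -0.031]
force: [0.3, 0.7, 0.2]
grip_width: 0.0361
```

Request:
move_arm(deltas=[0, 0.03, -0.01, 0, 0, 0, 0.036, 0, 0.03, -0.01, 0, 0, 0, 0.036, 0, 0, 0, 0, 0, 0, 0.036, 0, 0, 0, 0, 0, 0, 0.036])

```text
clock: 41.57
eef_pos: [0.5152, 0.2838, 0.1577]
ee_rot: [0.028, 1.569, -0.028]
force: [-0.6, 0.1, -0.7]
grip_width: 0.0362
```

```bash
python3 -c "
from h import *
p,r,o=pose();print(p,o['force'])
t=env.read_camera('side'); cv2.imwrite('pics/side20.png',t[:,:,::-1])
t=env.read_camera('top'); cv2.imwrite('pics/t20.png',t[:,:,::-1]); crop(t,195,150,355,310,4,'pics/top20.png')
"
```

```text
[0.51515194 0.28375698 0.15774331] [-0.62309598  0.1034558  -0.69623406]
```

View pics/side20.png

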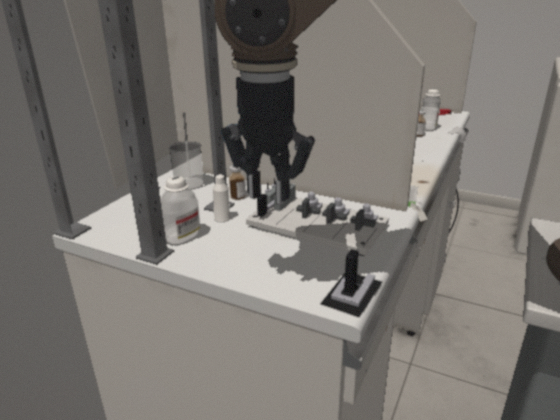

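View pics/top20.png

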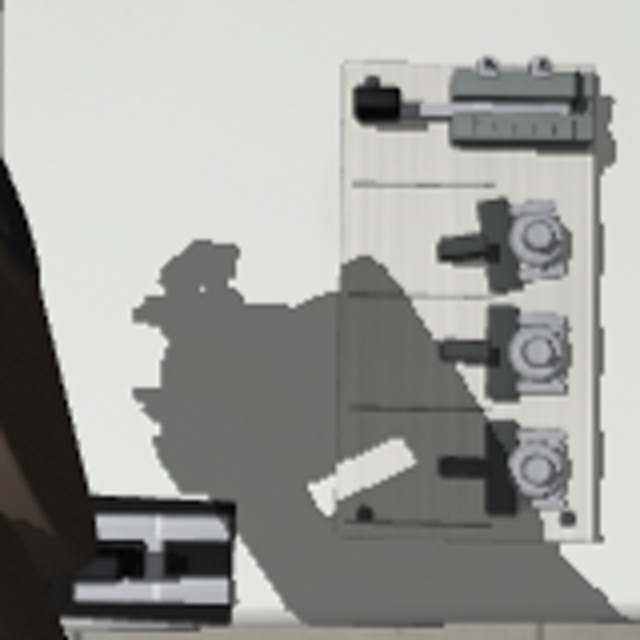

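```bash
python3 - <<'E'
from h import *
np.set_printoptions(precision=4,suppress=True)
t=cv2.imread("pics/t20.png")[:,:,::-1]
crop(t,298,192,346,282,8,"pics/c3.png")
E
```

```text
(no output)
```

View pics/c3.png

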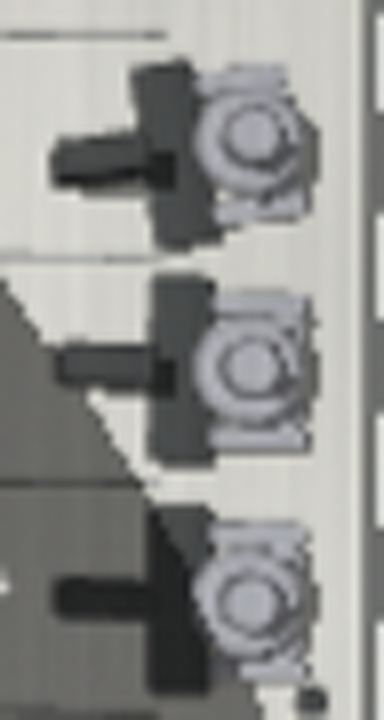

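```bash
python3 -c "
from h import *
goto(.397,.2470,.0424,-1.1)"
```

```text
pos [0.5159 0.2821 0.1577] F [-0.4889 -0.1122 -0.1248] w 0.0362 clk 41.7
shift cur axes [ 0.1151 -0.0396 -0.1176] shift tgt axes [ 0.1153 -0.0373 -0.1182] turn [-1.0951  0.0919  0.0223]
```

Request:
move_arm(deltas=[0, -0.0097, -0.0294, -1.1, 0.1, 0, 0.036, 0, -0.0094, -0.0295, 0, 0, 0, 0.036, 0, -0.0094, -0.0295, 0, 0, 0, 0.036, 0, -0.0094, -0.0295, 0, 0, 0, 0.036, 0, 0, 0, 0, 0, 0, 0.036, 0, 0, 0, 0, 0, 0, 0.036, 0, 0, 0, 0, 0, 0, 0.036])

```text
clock: 42.25
eef_pos: [0.3981, 0.2471, 0.1581]
ee_rot: [0.016, 1.57, -0.016]
force: [-0.2, 0.5, 0.1]
grip_width: 0.0359
```

```bash
python3 -c "
from h import *
goto(.397,.2470,.0424,-1.1)
t=env.read_camera('side'); crop(t,200,150,400,312,3.7,'pics/side21.png')
t=env.read_camera('top'); crop(t,275,180,350,280,6,'pics/top21.png')
print(proj('side',[(.397,.248,.08)]))
"
```

```text
pos [0.3981 0.2471 0.1581] F [-0.1732  0.4844  0.1438] w 0.0359 clk 42.2
shift cur axes [ 0.1157 -0.0001 -0.0013] shift tgt axes [ 0.1157 -0.0001 -0.0011] turn [-0.0813  0.0705 -0.0229]
[[352.4169 252.3025]]
```

View pics/side21.png

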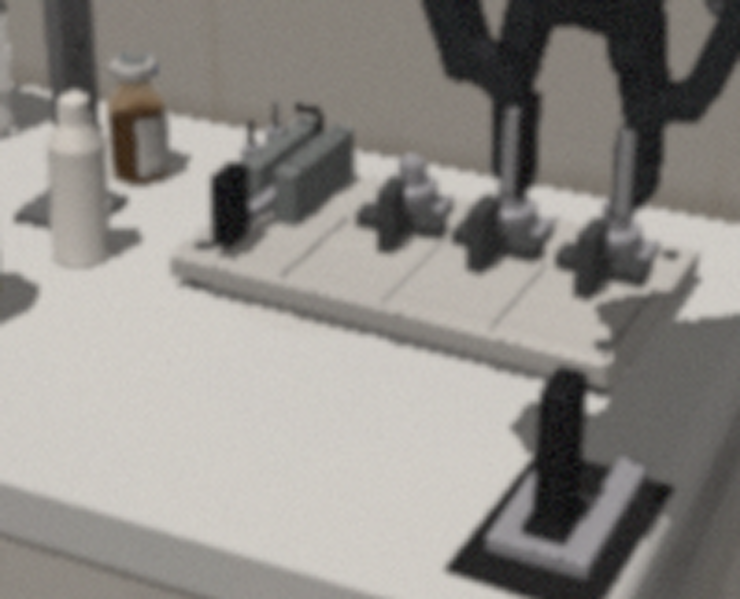

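View pics/top21.png

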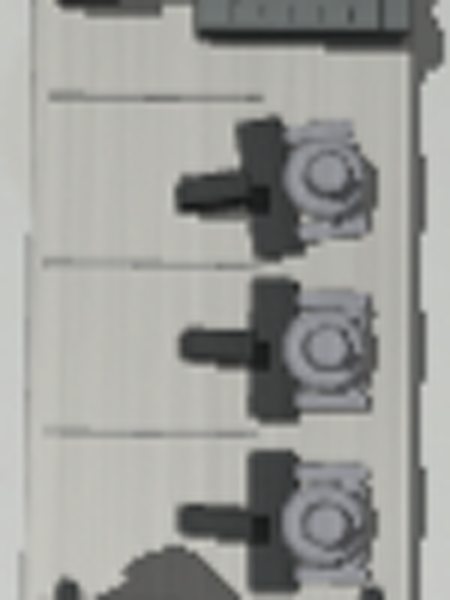

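Request:
move_arm(deltas=[0.03, 0, -0.0006, 0, 0, 0, 0.036, 0.03, 0, -0.0005, 0, 0, 0, 0.036, 0.03, 0, 0, 0, 0, 0, 0.036, 0.0255, 0, 0, 0, 0, 0, 0.036, 0, 0, 0, 0, 0, 0, 0.036, 0, 0, 0, 0, 0, 0, 0.0, 0, 0, 0, 0, 0, 0, 0.0, 0, 0, 0, 0, 0, 0, 0.0, 0, 0, 0, 0, 0, 0, 0.0, 0, 0, 0, 0, 0, 0, 0.0])

```text
clock: 43.18
eef_pos: [0.3963, 0.2477, 0.0433]
ee_rot: [0.016, 1.569, -0.014]
force: [0.0, -0.4, -1.4]
grip_width: 0.0133
```

```bash
python3 -c "
from h import *
d=deck(-.161,.0318);goto(d[0],d[1],.075,6.3)"
```

```text
pos [0.3963 0.2477 0.0433] F [ 0.0163 -0.4385 -1.3891] w 0.0133 clk 43.2
shift cur axes [-0.0315 -0.0547  0.1408] shift tgt axes [-0.0317 -0.0724  0.1325] turn [-7.3959  0.1028 -0.0354]
```

Request:
move_arm(deltas=[-0.015, 0, 0, 0, 0, 0, 0, -0.0165, 0, 0, 0, 0.1, 0, 0, 0, 0, 0, -3.7, 0, 0, 0, 0, 0, 0, -3.7, 0, 0, 0, 0, -0.0181, 0.0331, 0, 0, 0, 0, 0, -0.0181, 0.0331, 0, 0, 0, 0, 0, -0.0181, 0.0331, 0, 0, 0, 0, 0, -0.0181, 0.0331, 0, 0, 0, 0, 0, 0, 0, 0, 0, 0, 0, 0, 0, 0, 0, 0, 0, 0])

```text
clock: 44.02
eef_pos: [0.5366, 0.1891, 0.0738]
ee_rot: [-0.085, 1.57, 0.085]
force: [-0.7, 0.7, -2.7]
grip_width: 0.0133
```

```bash
python3 -c "
from h import *
d=deck(-.161,.0318);goto(d[0],d[1],.0613,6.3)
t=env.read_camera('top'); crop(t,245,180,350,280,6,'pics/top22.png')"
```

```text
pos [0.5366 0.1891 0.0738] F [-0.7189  0.6886 -2.7123] w 0.0133 clk 44.0
shift cur axes [ 0.0125  0.0013 -0.0005] shift tgt axes [ 0.0125  0.0013 -0.0005] turn [-0.1216 -0.041  -0.0157]
```

View pics/top22.png

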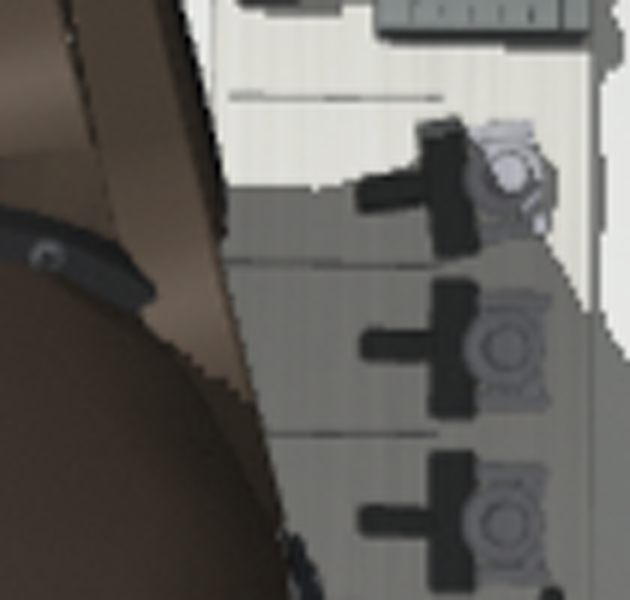

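Request:
move_arm(deltas=[0.0065, 0, -0.0005, 0, 0, 0, 0, 0.006, 0, 0, 0, 0, 0, 0, 0, -0.015, 0, 0, 0, 0, 0, 0, -0.015, 0, 0, 0, 0, 0, 0, -0.015, 0, 0, 0, 0, 0, 0, -0.015, 0, 0, 0, 0, 0, 0, -0.009, 0, 0, 0, 0, 0, 0, -0.003, 0, 0, 0, 0, 0, 0, 0, 0, 0, 0, 0, 0, 0, 0, 0, 0, 0, 0, 0])

```text
clock: 44.9
eef_pos: [0.5425, 0.119, 0.0609]
ee_rot: [-0.086, 1.571, 0.087]
force: [-0.2, 0.5, -1.9]
grip_width: 0.0133
```

```bash
python3 -c "
from h import *
p,r,o=pose();print(todeck(p))
d=deck(-.082,.058);goto(d[0],d[1],.0608,-2.2)
t=env.read_camera('side'); crop(t,240,150,380,270,5,'pics/side23.png')"
```

```text
[-0.08992194  0.04112257]
pos [0.5425 0.119  0.0609] F [-0.2338  0.5144 -1.8941] w 0.0133 clk 44.9
shift cur axes [ 0.0001 -0.0103  0.0155] shift tgt axes [ 0.0001 -0.0079  0.0169] turn [ 8.5107 -0.112  -0.0056]
```

View pics/side23.png

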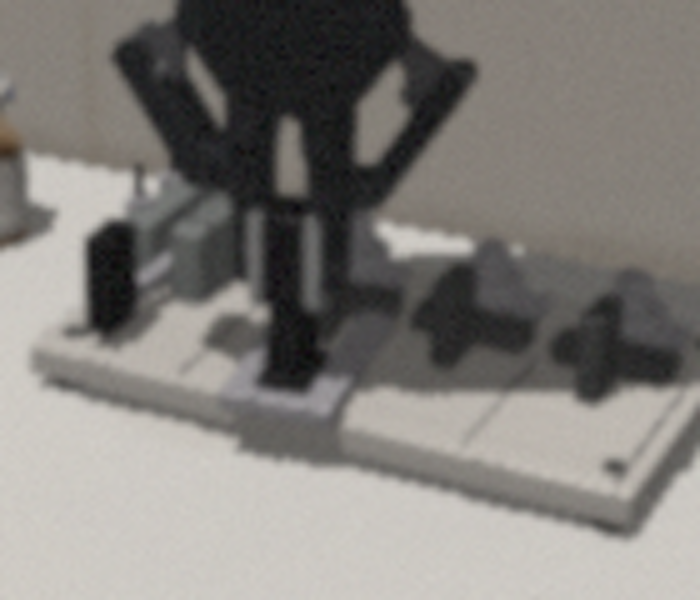

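Request:
move_arm(deltas=[0, -0.003, 0, 0, 0, 0, 0, 0, -0.0018, 0.0039, 2.1, 0, 0, 0, 0, -0.0017, 0.004, 2.1, 0, 0, 0, 0, -0.0015, 0.0041, 2.1, 0, 0, 0, 0, -0.0013, 0.0042, 2.2, 0, 0, 0, 0, 0, 0, 0, 0, 0, 0, 0, 0, 0, 0, 0, 0, 0])

```text
clock: 45.53
eef_pos: [0.5596, 0.1106, 0.0609]
ee_rot: [0.029, 1.572, -0.029]
force: [-0.2, 5.2, -1.0]
grip_width: 0.0132
```

```bash
python3 -c "
from h import *
p,r,o=pose();print(todeck(p))
d=deck(-.082,.058);goto(d[0],d[1],.0608,-2.2)"
```

```text
[-0.08223558  0.05851297]
pos [0.5596 0.1106 0.0609] F [-0.2208  5.1975 -1.0204] w 0.0132 clk 45.5
shift cur axes [ 0.0001 -0.0002 -0.0005] shift tgt axes [ 0.0001 -0.0002 -0.0005] turn [ 0.084  -0.0837 -0.0157]
```

Request:
move_arm(deltas=[0, -0.001, 0, 0, 0, 0, 0, 0, 0, 0, 0, 0, 0, 0])

```text
clock: 45.7
eef_pos: [0.5596, 0.1102, 0.0612]
ee_rot: [0.03, 1.571, -0.028]
force: [1.0, 10.5, -1.1]
grip_width: 0.0135
```

Request:
move_arm(deltas=[0, -0.001, 0, 0, 0, 0, 0, 0, 0, 0, 0, 0, 0, 0])

```text
clock: 45.87
eef_pos: [0.5597, 0.1098, 0.0614]
ee_rot: [0.031, 1.571, -0.028]
force: [0.9, 15.2, 1.2]
grip_width: 0.0132
```

Request:
move_arm(deltas=[0, 0.006, 0, 0, 0, 0, 0, 0, 0.02, 0, 0, 0, 0, 0, 0, 0.025, 0, 0, 0, 0, 0, 0, 0.025, 0, 0, 0, 0, 0, 0, 0.015, -0.02, 0, 0, 0, 0, 0, 0, -0.03, 0, 0, 0, 0, 0, 0, 0, 0, 0, 0, 0, 0, 0, 0, 0, 0, 0, 0])

```text
clock: 46.53
eef_pos: [0.5119, 0.2013, 0.0612]
ee_rot: [0.028, 1.573, -0.029]
force: [0.7, -0.0, -1.4]
grip_width: 0.0131
```

```bash
python3 -c "
from h import *
goto(.397,.2470,.0433,-1.1)
t=env.read_camera('top'); crop(t,275,180,350,280,6,'pics/top24.png')"
```

```text
pos [0.5119 0.2013 0.0612] F [ 0.6926 -0.0103 -1.3993] w 0.0131 clk 46.5
shift cur axes [ 0.0181  0.0416 -0.1164] shift tgt axes [ 0.0179  0.0435 -0.1158] turn [-0.9448 -0.1379  0.0378]
```

View pics/top24.png

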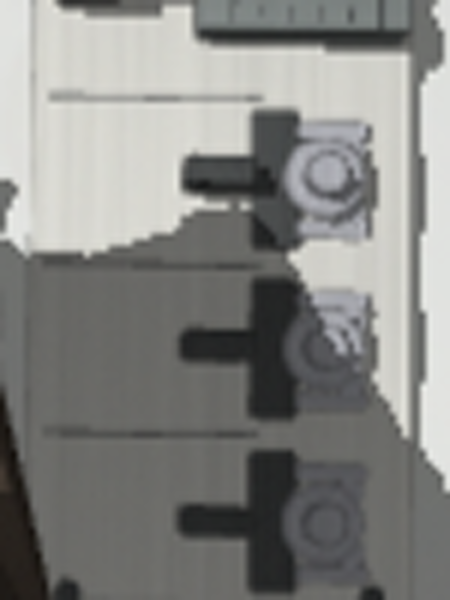

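Request:
move_arm(deltas=[-0.003, 0, 0, -0.94, -0.1, 0, 0, 0, 0.0106, -0.029, 0, 0, 0, 0, 0, 0.0106, -0.029, 0, 0, 0, 0, 0, 0.0106, -0.029, 0, 0, 0, 0, 0, 0.0106, -0.029, 0, 0, 0, 0, 0, 0, 0, 0, 0, 0, 0, 0.01, 0, 0, 0, 0, 0, 0, 0, 0, 0, 0, 0, 0, 0, 0, 0, 0, 0, 0, 0, 0])

```text
clock: 47.33
eef_pos: [0.3988, 0.2457, 0.054]
ee_rot: [0.017, 1.571, -0.017]
force: [0.3, -0.2, -2.8]
grip_width: 0.0131
```

```bash
python3 -c "
from h import *
goto(.397,.2470,.0433,-1.1)"
```

```text
pos [0.3988 0.2457 0.054 ] F [ 0.303  -0.2404 -2.8151] w 0.0131 clk 47.3
shift cur axes [ 0.0107  0.0012 -0.0018] shift tgt axes [ 0.0107  0.0012 -0.0018] turn [-0.1515  0.0017  0.0103]
```

Request:
move_arm(deltas=[0.005, 0.001, -0.0018, 0, 0, 0, 0, 0.004, 0, 0, 0, 0, 0, 0, 0.0013, 0, 0, 0, 0, 0, 0, 0, 0, 0, 0, 0, 0, 0, 0, 0, 0, 0, 0, 0, 0])

```text
clock: 47.75
eef_pos: [0.3964, 0.2468, 0.0436]
ee_rot: [0.017, 1.571, -0.018]
force: [0.1, -1.0, -2.4]
grip_width: 0.013
```

Request:
move_arm(deltas=[0.0008, 0, 0, 0, 0, 0, 0, 0, 0, 0, 0, 0, 0, 0])

```text
clock: 47.92
eef_pos: [0.3964, 0.2469, 0.043]
ee_rot: [0.017, 1.57, -0.017]
force: [-0.4, -0.3, -1.5]
grip_width: 0.0135
```

Request:
move_arm(deltas=[0.0006, 0, 0, 0, 0, 0, 0, 0, 0, 0, 0, 0, 0, 0])

```text
clock: 48.08
eef_pos: [0.3965, 0.2469, 0.043]
ee_rot: [0.017, 1.57, -0.017]
force: [-0.2, -0.9, 10.2]
grip_width: 0.0134
```

Touching the mat. Release and lift clear.

Request:
move_arm(deltas=[-0.0005, 0, 0, 0, 0, 0, 0.02, 0, 0, 0, 0, 0, 0, 0.036, 0, 0, 0, 0, 0, 0, 0.036, -0.02, 0, 0, 0, 0, 0, 0.036, -0.035, 0, 0, 0, 0, 0, 0.036, -0.035, 0, 0, 0, 0, 0, 0.036, -0.03, 0, 0, 0, 0, 0, 0.036, -0.01, 0.01, 0.03, 0, 0, 0, 0.036, 0, 0.02, 0.03, 0, 0, 0, 0.036, 0, 0, 0, 0, 0, 0, 0.036])

```text
clock: 48.92
eef_pos: [0.4617, 0.2778, 0.1742]
ee_rot: [0.02, 1.565, -0.016]
force: [-1.6, -1.1, -0.8]
grip_width: 0.0359
```

Request:
move_arm(deltas=[0, 0.03, 0.02, 0, 0, 0, 0.036, 0, 0.03, 0.01, 0, 0, 0, 0.036, 0, 0, 0, 0, 0, 0, 0.036, 0, 0, 0, 0, 0, 0, 0.036])

```text
clock: 49.25
eef_pos: [0.4881, 0.3358, 0.172]
ee_rot: [0.016, 1.572, -0.017]
force: [-0.7, -0.2, -0.3]
grip_width: 0.0364
```

```bash
python3 -c "
from h import *
p,r,o=pose();print(p,o['force'],o['clock'])
t=env.read_camera('side'); cv2.imwrite('pics/side25.png',t[:,:,::-1])
t=env.read_camera('top'); cv2.imwrite('pics/t25.png',t[:,:,::-1]); crop(t,195,150,355,310,4,'pics/top25.png')
"
```

```text
[0.488126   0.33577695 0.17200158] [-0.66517524 -0.17252126 -0.29010837] 49.25
```

View pics/side25.png

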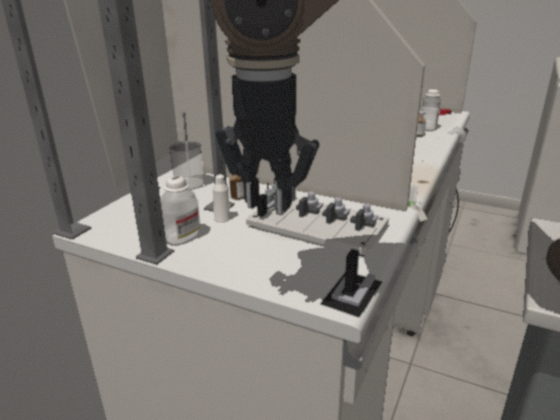

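View pics/top25.png

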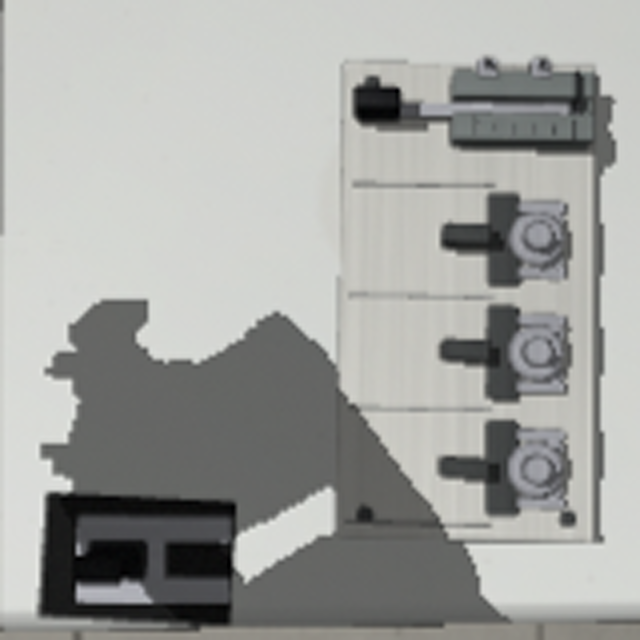

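```bash
python3 -c "
from workcell import env
print(env.sign_off()); print(env.observe()['clock'])"
```

```text
the job is handed in; nothing more can be done
None
the job is handed in; nothing more can be done
```

I handed the job in at about 49 s on the robot's clock. All three clips were present and are home on their spindles, the fork tool stands upright on its mat, and the gauge is fully in.

- **Clips:** I laid each clip in its own lane with the fingers and pushed it home with the fork tool. A check straight after the pushes showed all three seated.
- **Spindle 3 clip:** after the gauge test, a picture showed this clip turned about 8° and its seat roughly 4 mm off the axis. It had been straight before the gauge test. My best guess is the announced knock, but I can't rule out that I touched it. I pushed it straight and home again with the fork tool, until it met a firm stop at 10–15 N.
- **Gauge:** I pulled it out 17.5 mm for the near mark and 44 mm for the far mark. I held each for over 5 s and eased it back at no more than about 0.06 m/s.
- **Marks not seen during the holds:** the arm hid the marks, so both lengths rest on measurements from the first pictures, about 18 mm and 44.6 mm. I estimate those are good to 1–2 mm, against the 4 mm allowed. One side view of the pointer's post at the far hold agreed with this.
- **Last pictures:** the three clips look alike in the grooves, the tool is upright and the gauge is back in. The bottle, tube and vial look unmoved and the gripper was clear of everything.

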